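# Spring the jammed parts case, scoop in the knobs, latch it again

### The arm

A 6-joint arm with a two-finger parallel gripper is mounted at the origin on the work surface. World frame = base frame: x ahead of the robot, y to its left, z up, the work surface at z = 0. Lengths are in m, angles in rad, forces in N, time in s.
With the tool pointing down it reaches from about 0.325 to 0.85 m from the base axis. Payload 4.4 kg.
Tool frame: the origin (TCP) lies between the finger pads; the fingertips stand 19 mm ahead of it and the grasp point (between the pads) is the TCP (bot.finger_overhang is the distance from the TCP to the fingertips, in m); z points along the fingers, y is the direction in which the jaws open and shut (so a half turn about z gives the same grasp; the last joint's range is limited). The gripper opens to 94 mm and grips with 3 to 60 N. Pads are 16 mm wide; open, the fingers measure 119 mm over their backs; the gripper's body (75 mm by 177 mm) begins 78 mm behind the grasp point.
Start: joints at [-1.254, 0.207, 1.542, -0, 1.393, -0.15], TCP at [0.259, -0.513, 0.224] pointing down, gripper open.
Joint ranges: [-2.73, 2.73], [-0.86, 2.22], [0.23, 2.46], [-1.11, 4.25], [0.08, 2.63], [-2.82, 2.82]. Speed limits (rad/s): [2.79, 2.79, 3.14, 3.14, 3.14, 3.14].

### API

Orientations are given as a unit quaternion [x, y, z, w].
In Python, from cell import bot gives the robot as it stands. The module is installed in compiled form; this text tells all that it offers.
- The arm moves only by the tool play_rows, never from a script. Its argument "plan" is a list of rows, each an object of numbers: "x", "y", "z": the shift along the tool's x, y, z in units of 30 mm (1.0 is 30 mm); "wx", "wy", "wz": the turn, a rotation vector about the tool's x, y, z in units of 5 degrees (1.0 is 5 degrees); "hand": the finger opening in mm, from 0 to 94. A call has 1 to 8 rows; each row shifts and turns the pose as measured when the row begins, along the tool's axes as they then stand; what a row does not reach is not made up. A row lasts 1/12 s, in which the tool goes at most 41.7 mm and 7.16 degrees, less where a joint would pass 70% of its speed; a pose out of reach is approached as far as the arm can. A call is refused whole if a number of a shift passes 1 or a number of a turn 1, either way. A call with a gripper value outside its range is refused whole. The fingers move at their own pace and stop on an object; "newtons" is the grip in N (left out, the last holds). Time passes only in rows, so rows that do not move let the fingers close. It gives the time, the measured TCP pose, the force and the opening at its end, in the units of the state.
- bot.sense(): the state, without advancing time (a new reading comes with each control period).
- bot.snapshot(name): name is "scene" or "side" or "wrist"; returns a dict with "image" (420x560x3 uint8, red, green, blue), "K" (3x3 intrinsics, pixels), "T" (4x4, takes a point from camera to world coordinates). Camera axes: x right, y down, z forward; pixel columns grow to the right and rows downward; lengths in m; the calibration is good to about 2 mm. A picture is of the moment at which its call begins. There is no depth.
- bot.job_done(): hands the job in, once; it reports no verdict.
The state is a dict: "clock": time; "q": joint angles; "joint_velocities": joint speeds; "tau": joint torques, N m; "position": TCP position; "tool_rot": TCP orientation; "wrist_force": force on the tool from outside, world axes, zero at the start; "moment": the same for the moment, N m; "grip_width": finger opening in m.
Only numpy, scipy, OpenCV 4.12 (cv2) and the standard library are available. Lean on these libraries where they do the work, as an engineer would, in place of code of your own. Each camera call takes 0.05 s, during which the arm holds its last target. There are 200 camera calls.

### The job

The blue parts case has lost its latch button: hold the dowel by its orange handle and push it through the yellow-framed hole in the back of the case to release the spring latch, so that the lid springs open. Then move every red ball knob from the steel tray into the case with the scoop, never touching the knobs with the fingers, and gently lower the lid until it is fully shut and the latch has caught again. Finish with the dowel and the scoop lying flat on the black rubber mat, and leave the other things on the bench where they are.

Things in the scene. Friction and masses are not known exactly. Their poses are not given: they have to be found in the camera images.
- case: Blue steel parts case, fixed, 190 (x) x 170 (y) x 100 high, walls and floor 4 thick. Origin: centre of its underside, z up. Lid hinge line at x = -95, z = 100; the back wall (outer face x = +95) has the release hole. Knobs go in the compartment x = -91 to 46, y = -81 to 81, floor z = 4; beyond a partition at x = 46 is the latch space, covered up to x = 66, too narrow above for a knob.
- case_hole (a point): Centre of the release hole on the outer face of the case's back wall, 55 above the bench: 24 x 24 square, yellow frame 36 outside standing 9 proud. The way in is along -x of the case; axes as the case.
- latch (a joint): Orange spring latch inside the back wall. 0 = home (caught); grows as it is pushed inwards (-x of the case), to 0.014 m. Its 26 x 26 push face is centred behind the hole, 12 inside the wall's outer face. It frees the lid at about 0.010 m; spring 3 N at home, 6 N there. When the lid is shut its striker bar cams the latch aside and it springs back to 0.
- lid (a joint): Case lid, 192 x 170 x 5 plate, blue with two yellow stripes. 0 = shut, 1.15 rad = open at its stop. Once released, a spring and damper lift it in about 2 s and hold it open; shutting needs up to about 10 N pushed down on the outside near the free edge. Caught, it rests at 0 to 0.015 rad.
- lid_edge (a point): Middle of the lid's free edge, on its outer (upper) face; 192 from the hinge line. It lies over the back wall when shut; axes turn with the lid, x from hinge to edge, z out of its outer face.
- tray: Steel tray, fixed to the bench, open above. Inside: x = -85 to +165, y = -58 to +58, floor at z = 4, vertical walls 4 thick, rim at z = 55 but only z = 34 at the low +x end. Origin: on the bench, 40 nearer its -x end than the tray's centre; z up.
- mat: Black rubber mat, fixed, 240 (x) x 210 (y) x 3 thick, on which dowel and scoop begin and to which they must return. Origin: centre of its underside.
- dowel: Release dowel, 130 long: orange handle 70 (x) x 20 x 20 with a wooden rod 14 in diameter and 60 long out of its -x end, on the same axis. Origin: centre of the handle's underside; the axis is at z = 10, the rod's tip at x = -95. 70 g.
- scoop: Aluminium scoop, 0.16 kg. Flat pan 90 x 90, 2 thick; origin: centre of the pan's underside, z up. Open front, lip at x = -45; side walls 26 high from x = -27 back, back wall 36 high at x = 45. Upright yellow handle behind the back wall: x = 48 to 76, y = -9 to 9 (18 thick), z = 38 to 100.
- knob0_center (a point): Centre of a red ball knob, a 34 mm ball with a brass insert, about 40 g; three to five of them lie in the tray (None if absent). They roll and slide easily.
- knob1_center (a point): Centre of a red ball knob, a 34 mm ball with a brass insert, about 40 g; three to five of them lie in the tray (None if absent). They roll and slide easily.
- knob2_center (a point): Centre of a red ball knob, a 34 mm ball with a brass insert, about 40 g; three to five of them lie in the tray (None if absent). They roll and slide easily.
- knob3_center (a point): Centre of a red ball knob, a 34 mm ball with a brass insert, about 40 g; three to five of them lie in the tray (None if absent). They roll and slide easily.
- knob4_center (a point): Centre of a red ball knob, a 34 mm ball with a brass insert, about 40 g; three to five of them lie in the tray (None if absent). They roll and slide easily.
- wrench: Loose wrench lying on the bench; not to be moved. Origin: on its underside.
- tape_roll: Loose black tape roll, 90 across, 35 high; not to be moved. Origin: on its underside.
- paint_tin: Loose yellow tin, 90 across, 110 high; not to be moved. Origin: on its underside.
- jar: Loose amber jar, 70 across, 90 high; not to be moved. Origin: on its underside.
- hammer: Loose hammer lying on the bench; not to be moved. Origin: on its underside.
- mug: Loose blue mug, 80 across, 90 high; not to be moved. Origin: on its underside.

How it is judged:
On the way, in this order (a step that is already met when the one before it is completed fails the run):
1. the dowel, through the hole, pushes the latch in (value of joint latch above 0.006 m and contact force between dowel and case above 0.5 N), for 0.02 s.
2. the lid has sprung open (value of joint lid above 1 rad), for 0.2 s.
3. every knob is in the case while the lid is open (x of knob0_center in the frame of case between -0.09 and 0.05 m and y of knob0_center in the frame of case between -0.082 and 0.082 m and z of knob0_center in the frame of case between 0.012 and 0.09 m and x of knob1_center in the frame of case between -0.09 and 0.05 m and y of knob1_center in the frame of case between -0.082 and 0.082 m and z of knob1_center in the frame of case between 0.012 and 0.09 m and x of knob2_center in the frame of case between -0.09 and 0.05 m and y of knob2_center in the frame of case between -0.082 and 0.082 m and z of knob2_center in the frame of case between 0.012 and 0.09 m and x of knob3_center in the frame of case between -0.09 and 0.05 m and y of knob3_center in the frame of case between -0.082 and 0.082 m and z of knob3_center in the frame of case between 0.012 and 0.09 m and x of knob4_center in the frame of case between -0.09 and 0.05 m and y of knob4_center in the frame of case between -0.082 and 0.082 m and z of knob4_center in the frame of case between 0.012 and 0.09 m and value of joint lid above 0.9 rad), for 0.3 s.
4. the lid is shut and the latch has caught (value of joint lid below 0.03 rad and value of joint latch below 0.004 m), for 0.3 s.
At the end, for the whole second after the job is handed in: Every knob's centre is within the case's compartment; the lid is within 0.03 rad of shut and the latch within 4 mm of home; dowel and scoop lie level (within 0.25 rad), their origins over the mat and within 15 mm of its top (all of step 4 and x of knob0_center in the frame of case between -0.09 and 0.05 m and y of knob0_center in the frame of case between -0.082 and 0.082 m and z of knob0_center in the frame of case between 0.012 and 0.09 m and x of knob1_center in the frame of case between -0.09 and 0.05 m and y of knob1_center in the frame of case between -0.082 and 0.082 m and z of knob1_center in the frame of case between 0.012 and 0.09 m and x of knob2_center in the frame of case between -0.09 and 0.05 m and y of knob2_center in the frame of case between -0.082 and 0.082 m and z of knob2_center in the frame of case between 0.012 and 0.09 m and x of knob3_center in the frame of case between -0.09 and 0.05 m and y of knob3_center in the frame of case between -0.082 and 0.082 m and z of knob3_center in the frame of case between 0.012 and 0.09 m and x of knob4_center in the frame of case between -0.09 and 0.05 m and y of knob4_center in the frame of case between -0.082 and 0.082 m and z of knob4_center in the frame of case between 0.012 and 0.09 m and x of dowel in the frame of mat between -0.12 and 0.12 m and y of dowel in the frame of mat between -0.105 and 0.105 m and z of dowel in the frame of mat between -0.002 and 0.018 m and angle between each of dowel, scoop's own z axis and vertical below 0.25 rad and x of scoop in the frame of mat between -0.12 and 0.12 m and y of scoop in the frame of mat between -0.105 and 0.105 m and z of scoop in the frame of mat between -0.002 and 0.018 m); the robot touches nothing.
It fails at once if the fingers touch a knob (contact force between the fingers and knob0 above 0.5 N or contact force between the fingers and knob1 above 0.5 N or contact force between the fingers and knob2 above 0.5 N or contact force between the fingers and knob3 above 0.5 N or contact force between the fingers and knob4 above 0.5 N).
It fails at once if the lid is slammed (shut faster than 2.5 rad/s) (velocity of joint lid below -2.5 rad/s).
It fails at once if another thing on the bench is moved more than 30 mm (distance of any of wrench, tape_roll, paint_tin, jar, hammer, mug from where it was at the start of the episode above 0.03 m).
Of knob0, knob1, knob2, knob3, knob4 only 3 to 5 are there at a start; the rules pass over those that are not, and their reading is None.
At some moment in a run one of dowel, scoop may be knocked a few centimetres aside while the robot is not near it.
It also fails if it takes over 210 s, if anything falls off the work surface, if the arm or the gripper's body presses on something with over 40 N, if the wrist force passes 120 N, or if a joint passes its speed limit or range.

## Working session

There is one attempt and no reset: what is moved stays moved. The work goes in short steps, Python scripts to look and compute and a tool call to move; the robot and the scene stay as the last step left them, time stands still between calls to the robot, and variables do not carry over. Pictures are saved under pics/ and viewed, about 12 in all and at most 16, crops included, and the job is handed in when it is done.

Besides the shell and the picture viewer there is one more tool, called after ">>>" by a JSON object that holds its "name" and its "arguments". play_rows: Moves the arm, as the interface text tells. Its arguments: {"type":"object","properties":{"plan":{"type":"array"},"newtons":{"type":"number"}},"required":["plan"]}

```bash
mkdir -p pics
cat > h.py <<'E'
import numpy as np, cv2
from cell import bot
from scipy.spatial.transform import Rotation as R
def snap(n,f):
    s=bot.snapshot(n); cv2.imwrite('pics/'+f+'.png',s['image'][:,:,::-1]); np.savez('pics/'+f,**s); return s
def load(f): return np.load('pics/'+f+'.npz')
def px2w(s,u,v,z):
    d=s['T'][:3,:3]@np.linalg.inv(s['K'])@[u,v,1]; o=s['T'][:3,3]; return o+d*(z-o[2])/d[2]
def w2px(s,p):
    c=np.linalg.inv(s['T'])@np.r_[p,1]; q=s['K']@c[:3]; return q[:2]/q[2]
def st():
    s=bot.sense(); r=R.from_quat(s['tool_rot']); print(round(s['clock'],2),'p',np.round(s['position'],4),'R',np.round(r.as_matrix(),3).tolist(),'F',np.round(s['wrist_force'],1),'w',round(s['grip_width'],4),'q',np.round(s['q'],2)); return s
def rows(p,yaw=None,Rt=None):
    """to target pos p and rotation: shifts in units, rotvec in units"""
    s=bot.sense(); r=R.from_quat(s['tool_rot'])
    d=r.inv().apply(np.array(p)-s['position'])/0.03
    if yaw is not None:
        Rt=np.array([[np.cos(yaw),np.sin(yaw),0],[np.sin(yaw),-np.cos(yaw),0],[0,0,-1]])
    w=np.zeros(3) if Rt is None else np.degrees((r.inv()*R.from_matrix(Rt)).as_rotvec())/5
    print('shift units',np.round(d,2),'turn units',np.round(w,2))
E
python3 - <<'E'
from h import *
st()
a=snap('scene','s0'); b=snap('side','d0')
for s in (a,b): print(np.round(s['K'],1).tolist(),np.round(s['T'],3).tolist())
E
```

```text
0.0 p [ 0.259  -0.5125  0.2233] R [[0.893, 0.451, -0.001], [0.451, -0.893, 0.002], [0.0, -0.002, -1.0]] F [-0.1 -0.9 -0.2] w 0.0939 q [-1.25  0.21  1.54 -0.    1.39 -0.15]
[[406.6, 0.0, 279.0], [0.0, 406.6, 205.3], [0.0, 0.0, 1.0]] [[0.691, 0.542, -0.478, 1.155], [0.723, -0.514, 0.462, -0.54], [0.004, -0.665, -0.747, 0.973], [0.0, 0.0, 0.0, 1.0]]
[[391.3, 0.0, 279.1], [0.0, 391.3, 206.7], [0.0, 0.0, 1.0]] [[-0.924, -0.288, 0.251, 0.26], [-0.382, 0.697, -0.607, 0.718], [-0.0, -0.657, -0.754, 0.992], [0.0, 0.0, 0.0, 1.0]]
```

View pics/s0.png

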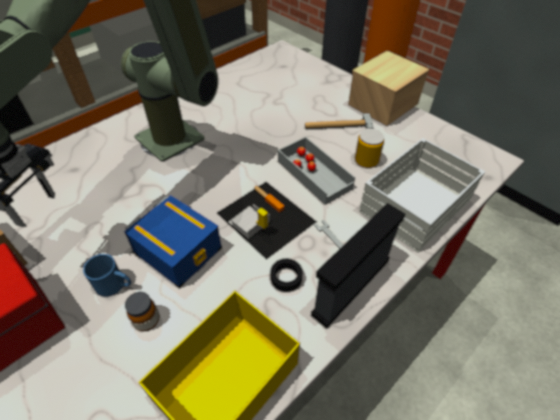

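View pics/d0.png

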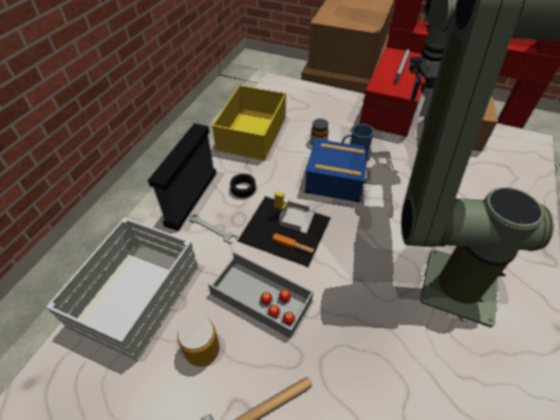

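Both views show four red knobs clustered at the tray's robot end (scene ≈(303,160), side ≈(277,307)). The dowel and scoop are on the mat at scene ≈(262,213). The case is at scene (173,238), with its hole on the face at scene (200,257). Next I'll enlarge both.

Run:
```python
import cv2
a=cv2.imread('pics/s0.png')[130:290,120:360]; b=cv2.imread('pics/d0.png')[130:335,200:380]
cv2.imwrite('pics/s0c.png',cv2.resize(a,(800,533),interpolation=cv2.INTER_CUBIC)); cv2.imwrite('pics/d0c.png',cv2.resize(b,(526,600),interpolation=cv2.INTER_CUBIC))
```

```text
(no output)
```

View pics/s0c.png

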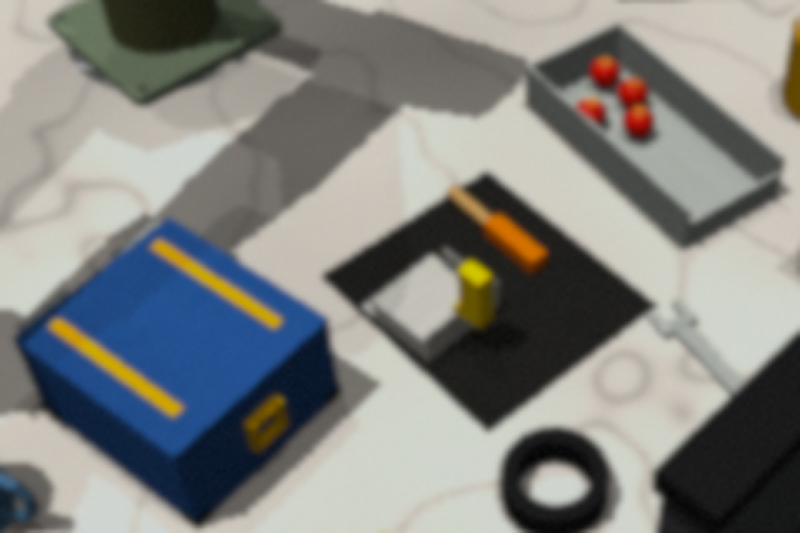

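View pics/d0c.png

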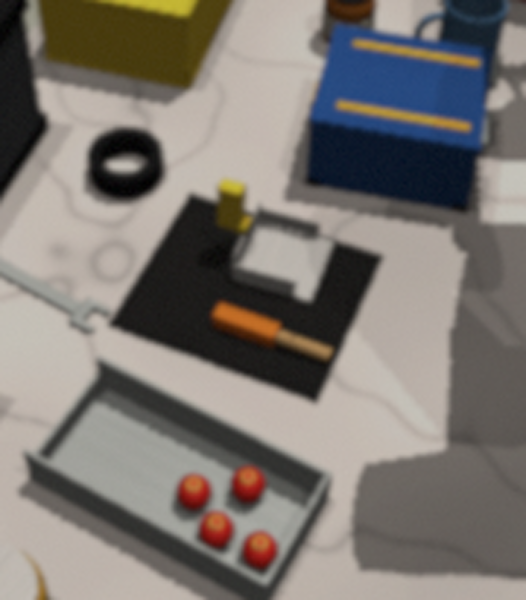

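```bash
cat > fit.py <<'E'
from h import *
from scipy.optimize import least_squares
a,b=load('s0'),load('d0')
S=lambda u,v:(a,120+u*.3-.35,130+v*.3-.35)
D=lambda u,v:(b,200+u/2.922-.33,130+v/2.922-.33)
def fit(name,pts,x0):
    def f(p):
        c,s=np.cos(p[2]),np.sin(p[2]); r=[]
        for (x,y,z),(cam,u,v) in pts:
            r+=list(w2px(cam,[p[0]+c*x-s*y,p[1]+s*x+c*y,z])-[u,v])
        return r
    best=min((least_squares(f,[x0[0],x0[1],t],loss='soft_l1') for t in np.arange(-3,3.2,.7)),key=lambda o:o.cost)
    print(name,np.round(best.x,4),'deg',round(np.degrees(best.x[2]),1),'res',np.round(np.array(f(best.x)).reshape(-1,2),1).tolist())
    return best.x
if __name__=='__main__':
    for u,v in ((604,70),(632,91),(591,110),(638,121)): print('knob s',px2w(*S(u,v),.021).round(3))
    for u,v in ((194,491),(248,484),(216,529),(260,549)): print('knob d',px2w(*D(u,v),.021).round(3))
    q=[px2w(*S(267,423),.055)]; print('hole~',q)
    print('mat',[px2w(*S(u,v),.003).round(3)[:2].tolist() for u,v in ((488,175),(653,303),(490,428),(325,275))],[px2w(*D(u,v),.003).round(3)[:2].tolist() for u,v in ((192,195),(380,258),(317,400),(112,323))])
    H=.104
    fit('case',[((-.095,.085,H),S(170,220)),((.097,.085,H),S(328,325)),((.097,-.085,H),S(178,457)),((-.095,-.085,H),S(22,345)),((.104,0,.055),S(267,423)),((.095,-.085,0),S(200,523)),((.095,.085,0),S(338,395)),((-.095,.085,0),D(470,208)),((.095,.085,0),D(308,182)),((.097,.085,H),D(313,112)),((.097,-.085,H),D(335,28))],[.45,-.2])
    fit('tray',[((-.089,.062,.055),S(617,27)),((-.089,-.062,.055),S(527,70)),((-.089,-.062,.055),D(328,480)),((-.089,.062,.055),D(262,597)),((.169,-.062,.055),D(100,362)),((.169,.062,.055),D(28,455)),((.169,-.062,0),S(685,246))],[.45,.2])
    fit('dowel',[((-.095,0,.013),S(453,190)),((-.035,0,.013),S(490,222)),((.035,0,.013),S(540,258)),((-.095,0,.013),D(330,353)),((-.035,0,.013),D(280,332)),((.035,0,.013),D(215,312))],[.45,.1])
    fit('scoop',[((.062,0,.103),S(479,266)),((.062,0,.103),D(232,187)),((-.045,-.045,.004),D(333,240)),((-.045,.045,.004),D(311,302)),((.062,0,.041),S(481,318)),((-.045,-.045,.004),S(366,306))],[.45,.0])
    fit('scoopB',[((.062,0,.103),S(479,266)),((.062,0,.103),D(232,187)),((-.045,.045,.004),D(333,240)),((-.045,-.045,.004),D(311,302)),((.062,0,.041),S(481,318)),((-.045,.045,.004),S(366,306))],[.45,.0])
E
python3 fit.py
```

```text
knob s [0.409 0.286 0.021]
knob s [0.453 0.283 0.021]
knob s [0.444 0.23  0.021]
knob s [0.489 0.254 0.021]
knob d [0.49  0.255 0.021]
knob d [0.446 0.229 0.021]
knob d [0.456 0.282 0.021]
knob d [0.412 0.285 0.021]
hole~ [array([ 0.55285878, -0.2570358 ,  0.055     ])]
mat [[0.427, 0.1], [0.656, 0.098], [0.655, -0.105], [0.42, -0.101]] [[0.651, -0.104], [0.418, -0.097], [0.42, 0.106], [0.655, 0.099]]
case [ 0.4544 -0.2747  0.1736] deg 9.9 res [[-1.7, -0.9], [-0.1, -1.9], [-0.6, 0.8], [-3.8, -1.6], [1.0, 0.8], [-0.4, 1.7], [0.2, -1.0], [-0.8, 0.6], [-0.5, 0.7], [-1.2, 2.8], [-0.4, -0.9]]
tray [ 0.4676  0.261  -0.1425] deg -8.2 res [[1.9, -3.4], [0.8, -3.3], [1.4, -0.2], [1.0, -1.6], [-0.3, -0.9], [-2.0, 0.1], [-0.2, -0.3]]
dowel [ 0.5196  0.0512 -0.0188] deg -1.1 res [[-0.8, -0.1], [0.2, 0.2], [-0.1, 1.4], [0.3, 0.1], [-1.0, 0.8], [0.3, 0.3]]
scoop [ 0.5169 -0.0507  0.0704] deg 4.0 res [[-0.2, 0.4], [-0.7, 0.1], [-0.3, 0.4], [-0.2, -0.2], [-0.2, -1.4], [-0.7, -0.0]]
scoopB [ 0.5361 -0.0926  0.8134] deg 46.6 res [[-0.5, 0.7], [-0.6, -0.2], [0.1, 1.6], [-4.5, -37.9], [-0.6, -1.1], [-0.1, -1.3]]
```

Run:
```python
from h import *
rows([.52,.05,.2],yaw=-.019); rows([.259,-.5125,.2233],yaw=-.019)
print(w2px(load('s0'),[0,0,0]), px2w(load('s0'),103,272,.045),px2w(load('s0'),142,310,.045))
```

```text
shift units [ 16.22 -12.81   0.81] turn units [-0.02  0.    5.58]
shift units [-0. -0.  0.] turn units [-0.02  0.    5.58]
[169.54067994 137.19176587] [ 0.40939732 -0.47003703  0.045     ] [ 0.57743161 -0.45317616  0.045     ]
```

>>> {"name": "play_rows", "arguments": {"plan": [{"wz": 1, "z": -0.3}, {"wz": 1}, {"wz": 1}, {"wz": 1}, {"wz": 1}, {"wz": 0.6}, {"y": -1}, {"y": -1}]}}

```text
$.plan[0]: bad value
```

```bash
python3 -c "
from h import *
st();rows([.52,.05,.2],yaw=-.019)"
```

```text
0.1 p [ 0.259  -0.5126  0.2234] R [[0.893, 0.451, -0.001], [0.451, -0.893, 0.002], [0.0, -0.002, -1.0]] F [-0.1 -1.  -0.5] w 0.0942 q [-1.25  0.21  1.54 -0.    1.39 -0.15]
shift units [ 16.22 -12.81   0.81] turn units [-0.02  0.    5.58]
```

>>> {"name": "play_rows", "arguments": {"plan": [{"x": 0, "y": 0, "z": -0.3, "wx": 0, "wy": 0, "wz": 1, "hand": 94}, {"x": 0, "y": 0, "z": 0, "wx": 0, "wy": 0, "wz": 1, "hand": 94}, {"x": 0, "y": 0, "z": 0, "wx": 0, "wy": 0, "wz": 1, "hand": 94}, {"x": 0, "y": 0, "z": 0, "wx": 0, "wy": 0, "wz": 1, "hand": 94}, {"x": 0, "y": 0, "z": 0, "wx": 0, "wy": 0, "wz": 1, "hand": 94}, {"x": 0, "y": 0, "z": 0, "wx": 0, "wy": 0, "wz": 0.6, "hand": 94}, {"x": 0, "y": -1, "z": 0, "wx": 0, "wy": 0, "wz": 0, "hand": 94}, {"x": 0, "y": -1, "z": 0, "wx": 0, "wy": 0, "wz": 0, "hand": 94}]}}

```text
clock: 0.77
position: [0.2599, -0.4524, 0.2271]
tool_rot: [1.0, -0.025, -0.002, -0.005]
wrist_force: [0.2, 0.5, 0.3]
grip_width: 0.0936
```

```bash
python3 -c "
from h import *
st();rows([.52,.05,.2],yaw=-.019)"
```

```text
0.77 p [ 0.2599 -0.4524  0.2271] R [[0.999, -0.05, -0.004], [-0.05, -0.999, 0.01], [-0.005, -0.01, -1.0]] F [0.2 0.5 0.3] w 0.0936 q [-1.22  0.1   1.66 -0.    1.39  0.41]
shift units [  7.82 -17.15   1.04] turn units [-0.11  0.05 -0.36]
```

>>> {"name": "play_rows", "arguments": {"plan": [{"x": 0.6, "y": -1, "wz": -0.3, "hand": 94}, {"x": 0.6, "y": -1, "hand": 94}, {"x": 0.6, "y": -1, "hand": 94}, {"x": 0.6, "y": -1, "hand": 94}, {"x": 0.6, "y": -1, "hand": 94}, {"x": 0.6, "y": -1, "hand": 94}, {"x": 0.6, "y": -1, "hand": 94}, {"x": 0.6, "y": -1, "hand": 94}]}}

```text
$.plan[0]: bad value
```

>>> {"name": "play_rows", "arguments": {"plan": [{"x": 0.5, "y": -1, "z": 0, "wx": 0, "wy": 0, "wz": 0, "hand": 94}, {"x": 0.5, "y": -1, "z": 0, "wx": 0, "wy": 0, "wz": 0, "hand": 94}, {"x": 0.5, "y": -1, "z": 0, "wx": 0, "wy": 0, "wz": 0, "hand": 94}, {"x": 0.5, "y": -1, "z": 0, "wx": 0, "wy": 0, "wz": 0, "hand": 94}, {"x": 0.4, "y": -1, "z": 0, "wx": 0, "wy": 0, "wz": 0, "hand": 94}, {"x": 0.4, "y": -1, "z": 0, "wx": 0, "wy": 0, "wz": 0, "hand": 94}, {"x": 0, "y": -1, "z": 0, "wx": 0, "wy": 0, "wz": 0, "hand": 94}, {"x": 0, "y": -1, "z": 0, "wx": 0, "wy": 0, "wz": 0, "hand": 94}]}}

```text
clock: 1.43
position: [0.3566, -0.2047, 0.2251]
tool_rot: [1.0, -0.029, -0.004, -0.009]
wrist_force: [-0.7, 0.1, 0.3]
grip_width: 0.0948
```

```bash
python3 -c "
from h import *
st();rows([.52,.05,.1],yaw=-.019);snap('wrist','w1')"
```

```text
1.43 p [ 0.3566 -0.2047  0.2251] R [[0.998, -0.058, -0.008], [-0.058, -0.998, 0.018], [-0.009, -0.017, -1.0]] F [-0.7  0.1  0.3] w 0.0948 q [-0.74 -0.15  1.9   0.01  1.4   0.89]
shift units [ 4.98 -8.72  4.28] turn units [-0.2   0.1  -0.45]
```

View pics/w1.png

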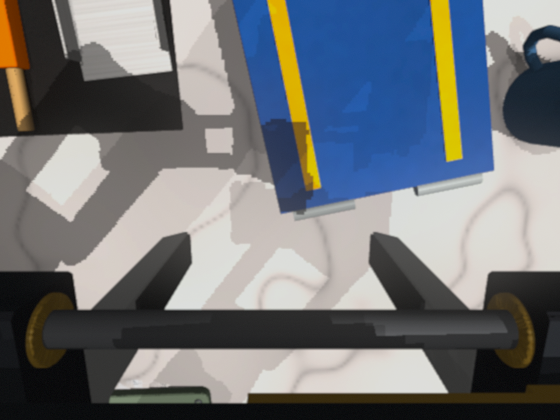

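The wrist view shows the case's hinge edge from (282,213) to (493,168), and the dowel and scoop on the mat at upper left. Every row needs all its keys. I'll continue to the dowel.

```bash
python3 -c "
from h import *
s=load('w1'); p=px2w(s,282,213,.104);q=px2w(s,493,168,.104);print(p,q,np.linalg.norm(p-q)); d=(q-p)/np.linalg.norm(q-p); n=np.array([-d[1],d[0],0]);print('yaw',np.degrees(np.arctan2(n[1],n[0])),'c',(p+q)/2+n*.095)
a,b=px2w(s,27,130,.013),px2w(s,12,67,.013);print('dowel',a,b)"
```

```text
[ 0.34660172 -0.20497598  0.104     ] [ 0.37395833 -0.37020696  0.104     ] 0.1674803293730947
yaw 9.400941305318893 c [ 0.45400413 -0.27207396  0.104     ]
dowel [0.42308793 0.05287194 0.013     ] [0.48389875 0.05368399 0.013     ]
```

>>> {"name": "play_rows", "arguments": {"plan": [{"x": 0.6, "y": -1, "z": 0, "wx": -0.2, "wy": 0, "wz": -0.4, "hand": 94}, {"x": 0.6, "y": -1, "z": 0, "wx": 0, "wy": 0, "wz": 0, "hand": 94}, {"x": 0.6, "y": -1, "z": 0, "wx": 0, "wy": 0, "wz": 0, "hand": 94}, {"x": 0.6, "y": -1, "z": 0, "wx": 0, "wy": 0, "wz": 0, "hand": 94}, {"x": 0.6, "y": -1, "z": 0.5, "wx": 0, "wy": 0, "wz": 0, "hand": 94}, {"x": 0.6, "y": -1, "z": 0.5, "wx": 0, "wy": 0, "wz": 0, "hand": 94}, {"x": 0.6, "y": -1, "z": 0.5, "wx": 0, "wy": 0, "wz": 0, "hand": 94}, {"x": 0.6, "y": -1, "z": 0.5, "wx": 0, "wy": 0, "wz": 0, "hand": 94}]}}

```text
clock: 2.15
position: [0.511, 0.0409, 0.1653]
tool_rot: [1.0, -0.015, -0.001, 0.001]
wrist_force: [0.3, -0.3, 0.1]
grip_width: 0.0943
```

```bash
python3 -c "
from h import *
st();rows([.52,.05,.1],yaw=-.019);snap('wrist','w2')"
```

```text
2.15 p [0.511  0.0409 0.1653] R [[1.0, -0.031, -0.001], [-0.031, -1.0, -0.001], [-0.001, 0.001, -1.0]] F [ 0.3 -0.3  0.1] w 0.0943 q [-0.09  0.13  1.76 -0.    1.25  1.51]
shift units [ 0.29 -0.32  2.17] turn units [ 0.02  0.01 -0.14]
```

View pics/w2.png

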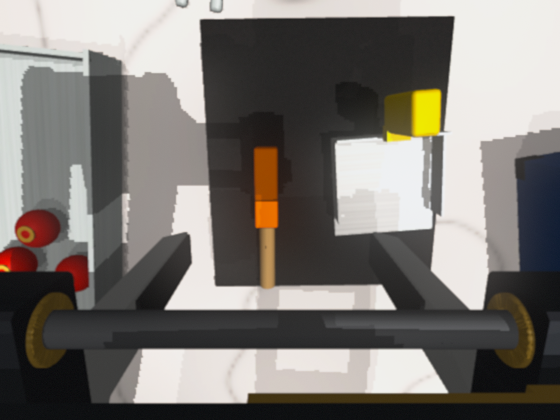

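```bash
python3 -c "
from h import *
s=load('w2')
for u,v,z in ((268,287,.013),(266,227,.013),(266,148,.023),(438,90,.103),(414,91,.103),(335,235,.005),(433,228,.005),(334,140,.005)): print(u,v,px2w(s,u,v,z).round(4))
rows([.515,.051,.03],yaw=-.019)"
```

```text
268 287 [0.4215 0.0536 0.013 ]
266 227 [0.4808 0.0531 0.013 ]
266 148 [0.5525 0.0498 0.023 ]
438 90 [ 0.5901 -0.056   0.103 ]
414 91 [ 0.5899 -0.0419  0.103 ]
335 235 [ 0.4684 -0.0106  0.005 ]
433 228 [ 0.4724 -0.1016  0.005 ]
334 140 [ 0.5561 -0.0093  0.005 ]
shift units [ 0.13 -0.15  4.39] turn units [-0.04  0.05 -0.1 ]
```

>>> {"name": "play_rows", "arguments": {"newtons": 30, "plan": [{"x": 0.1, "y": -0.2, "z": 0.5, "wx": 0, "wy": 0, "wz": -0.1, "hand": 50}, {"x": 0, "y": 0, "z": 0.6, "wx": 0, "wy": 0, "wz": 0, "hand": 50}, {"x": 0, "y": 0, "z": 0.6, "wx": 0, "wy": 0, "wz": 0, "hand": 50}, {"x": 0, "y": 0, "z": 0.6, "wx": 0, "wy": 0, "wz": 0, "hand": 50}, {"x": 0, "y": 0, "z": 0.6, "wx": 0, "wy": 0, "wz": 0, "hand": 50}, {"x": 0, "y": 0, "z": 0.6, "wx": 0, "wy": 0, "wz": 0, "hand": 50}, {"x": 0, "y": 0, "z": 0.6, "wx": 0, "wy": 0, "wz": 0, "hand": 50}, {"x": 0, "y": 0, "z": 0.3, "wx": 0, "wy": 0, "wz": 0, "hand": 50}]}}

```text
clock: 2.87
position: [0.5142, 0.0558, 0.0218]
tool_rot: [1.0, -0.004, -0.004, -0.002]
wrist_force: [-14.0, 3.2, 101.2]
grip_width: 0.0503
```

```bash
python3 -c "
from h import *
st();rows([.515,.052,.025],yaw=-.019)"
```

```text
2.87 p [0.5142 0.0558 0.0218] R [[1.0, -0.008, -0.009], [-0.008, -1.0, 0.004], [-0.009, -0.004, -1.0]] F [-14.    3.2 101.2] w 0.0503 q [-0.06  0.36  1.83  0.    0.97  1.51]
shift units [ 0.03  0.13 -0.11] turn units [-0.04  0.1   0.13]
```

>>> {"name": "play_rows", "arguments": {"plan": [{"x": 0, "y": 0.1, "z": -0.15, "wx": 0, "wy": 0, "wz": 0, "hand": 50}, {"x": 0, "y": 0, "z": 0, "wx": 0, "wy": 0, "wz": 0, "hand": 50}]}}

```text
clock: 3.03
position: [0.5131, 0.0523, 0.0252]
tool_rot: [1.0, -0.004, -0.006, -0.002]
wrist_force: [0.5, -0.2, -0.7]
grip_width: 0.0503
```

```bash
python3 -c "
from h import *
st();rows([.515,.052,.025],yaw=-.019)"
```

```text
3.03 p [0.5131 0.0523 0.0252] R [[1.0, -0.008, -0.012], [-0.008, -1.0, 0.004], [-0.012, -0.004, -1.0]] F [ 0.5 -0.2 -0.7] w 0.0503 q [-0.07  0.35  1.83  0.    0.98  1.51]
shift units [0.06 0.01 0.01] turn units [-0.05  0.14  0.13]
```

Now to close and lift.

>>> {"name": "play_rows", "arguments": {"newtons": 30, "plan": [{"x": 0, "y": 0, "z": 0, "wx": 0, "wy": 0, "wz": 0, "hand": 0}, {"x": 0, "y": 0, "z": 0, "wx": 0, "wy": 0, "wz": 0, "hand": 0}, {"x": 0, "y": 0, "z": 0, "wx": 0, "wy": 0, "wz": 0, "hand": 0}, {"x": 0, "y": 0, "z": 0, "wx": 0, "wy": 0, "wz": 0, "hand": 0}, {"x": 0, "y": 0, "z": 0, "wx": 0, "wy": 0.1, "wz": 0, "hand": 0}, {"x": 0, "y": 0, "z": -0.5, "wx": 0, "wy": 0, "wz": 0, "hand": 0}, {"x": 0, "y": 0, "z": -1, "wx": 0, "wy": 0, "wz": 0, "hand": 0}, {"x": 0, "y": 0, "z": -1, "wx": 0, "wy": 0, "wz": 0, "hand": 0}]}}

```text
clock: 3.7
position: [0.5065, 0.0521, 0.0953]
tool_rot: [1.0, -0.004, -0.009, -0.003]
wrist_force: [0.7, 0.0, -0.4]
grip_width: 0.0202
```

```bash
python3 -c "
from h import *
st()
c=np.array([.4543,-.2735]);t=np.radians(9.7);x=np.array([np.cos(t),np.sin(t)])
P=lambda d:[*(c+x*d),.14]
print(P(.24),P(.2));rows(P(.25),yaw=t)"
```

```text
3.7 p [0.5065 0.0521 0.0953] R [[1.0, -0.008, -0.018], [-0.008, -1.0, 0.006], [-0.018, -0.005, -1.0]] F [ 0.7  0.  -0.4] w 0.0202 q [-0.07  0.23  1.81  0.    1.13  1.51]
[np.float64(0.6908688325813248), np.float64(-0.2330625489043994), 0.14] [np.float64(0.6514406938177707), np.float64(-0.2398021240869995), 0.14]
shift units [ 6.52  9.39 -1.66] turn units [-0.08  0.2  -2.03]
```

>>> {"name": "play_rows", "arguments": {"plan": [{"x": 0.8, "y": 0, "z": -1, "wx": 0, "wy": 0.2, "wz": -0.5, "hand": 0}, {"x": 0.8, "y": 0.2, "z": -0.7, "wx": 0, "wy": 0, "wz": -0.5, "hand": 0}, {"x": 0.8, "y": 1, "z": 0, "wx": 0, "wy": 0, "wz": -0.5, "hand": 0}, {"x": 0.8, "y": 1, "z": 0, "wx": 0, "wy": 0, "wz": -0.5, "hand": 0}, {"x": 0.8, "y": 1, "z": 0, "wx": 0, "wy": 0, "wz": 0, "hand": 0}, {"x": 0.8, "y": 1, "z": 0, "wx": 0, "wy": 0, "wz": 0, "hand": 0}, {"x": 0.8, "y": 1, "z": 0, "wx": 0, "wy": 0, "wz": 0, "hand": 0}, {"x": 0.8, "y": 1, "z": 0, "wx": 0, "wy": 0, "wz": 0, "hand": 0}]}}

```text
clock: 4.37
position: [0.7301, -0.1072, 0.1557]
tool_rot: [0.996, 0.093, 0.005, -0.003]
wrist_force: [0.8, 0.9, -0.4]
grip_width: 0.02
```

```bash
python3 -c "
from h import *
st()
c=np.array([.4543,-.2735]);t=np.radians(9.7);x=np.array([np.cos(t),np.sin(t)])
rows([*(c+x*.25),.14],yaw=t)"
```

```text
4.37 p [ 0.7301 -0.1072  0.1557] R [[0.983, 0.186, 0.009], [0.186, -0.983, 0.007], [0.01, -0.005, -1.0]] F [ 0.8  0.9 -0.4] w 0.02 q [-0.27  0.6   1.15  0.01  1.39  1.12]
shift units [-1.74  3.89  0.49] turn units [-0.06 -0.12  0.2 ]
```

>>> {"name": "play_rows", "arguments": {"plan": [{"x": -0.4, "y": 1, "z": 0.5, "wx": 0, "wy": -0.1, "wz": 0.2, "hand": 0}, {"x": -0.4, "y": 1, "z": 0.5, "wx": 0, "wy": 0, "wz": 0, "hand": 0}, {"x": -0.4, "y": 0.9, "z": 0.7, "wx": 0, "wy": 0, "wz": 0, "hand": 0}, {"x": -0.4, "y": 0.7, "z": 0.7, "wx": 0, "wy": 0, "wz": 0, "hand": 0}, {"x": 0, "y": 0, "z": 0.2, "wx": 0, "wy": 0, "wz": 0, "hand": 0}, {"x": 0, "y": 0, "z": 0, "wx": 0, "wy": 0, "wz": 0, "hand": 0}]}}

```text
clock: 4.87
position: [0.708, -0.2335, 0.0722]
tool_rot: [0.997, 0.082, 0.005, -0.001]
wrist_force: [0.8, -0.2, -0.7]
grip_width: 0.0196
```

```bash
python3 -c "
from h import *
st()
c=np.array([.4543,-.2735]);t=np.radians(9.7);x=np.array([np.cos(t),np.sin(t)])
rows([*(c+x*.25),.066],yaw=t)
a=snap('wrist','w3')['image'];b=snap('scene','s3')['image'][180:310,110:310]
cv2.imwrite('pics/m3.png',np.vstack([cv2.resize(a[:300],(560,300)),cv2.resize(b,(462,300),interpolation=cv2.INTER_CUBIC)[:,:].copy() if 0 else cv2.copyMakeBorder(cv2.resize(b,(462,300),interpolation=cv2.INTER_CUBIC),0,0,0,98,0)])[:,:,::-1])"
```

```text
4.87 p [ 0.708  -0.2335  0.0722] R [[0.986, 0.164, 0.01], [0.164, -0.986, 0.002], [0.01, -0.0, -1.0]] F [ 0.8 -0.2 -0.7] w 0.0196 q [-0.44  0.69  1.19  0.01  1.26  0.97]
shift units [-0.23 -0.11  0.21] turn units [-0.01 -0.12 -0.05]
```

View pics/m3.png

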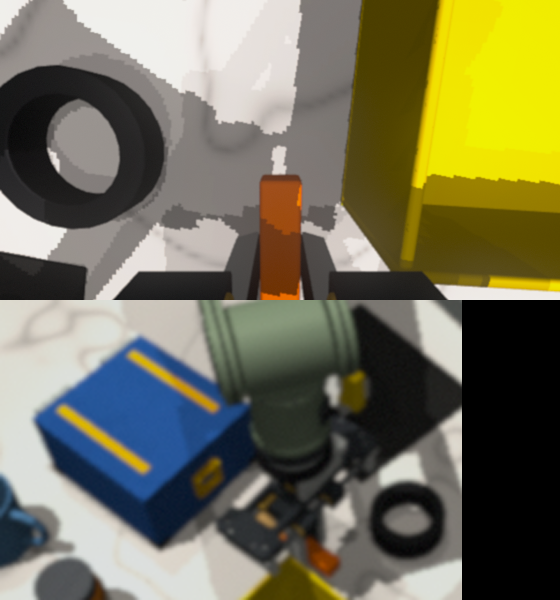

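The wrist camera doesn't see the rod, only the orange handle. The scene view shows the yellow frame clearly at about (200,257). I'll enlarge that to check the hole's position.

```bash
python3 -c "
from h import *
s=load('s3');i=s['image'][215:295,150:250][:,:,::-1]
cv2.imwrite('pics/c3.png',cv2.resize(i,(800,640),interpolation=cv2.INTER_CUBIC))
i=s['image'][235:275,180:220].astype(int); m=(i[:,:,0]>110)&(i[:,:,1]>80)&(i[:,:,2]<70); ys,xs=np.nonzero(m); print(xs.min()+180,xs.max()+180,ys.min()+235,ys.max()+235,xs.mean()+180,ys.mean()+235)
c=np.array([.4543,-.2735]);t=np.radians(9.7);Rz=R.from_euler('z',t).as_matrix()
for p in ([.104,0,.055],[.104,.018,.073],[.104,-.018,.073],[.104,-.018,.037],[.104,.018,.037],[.097,-.085,.105],[.097,.085,.105],[.095,-.085,0],[.095,.085,0]):
  q=w2px(s,Rz@p+np.r_[c,0]);print(p,q.round(1),((q-[150,215])*8+3.5).round(0))"
```

```text
201 204 249 252 202.33333333333334 250.66666666666666
[0.104, 0, 0.055] [200.9 257.2] [411. 341.]
[0.104, 0.018, 0.073] [204.7 249. ] [441. 275.]
[0.104, -0.018, 0.073] [195.3 257.9] [366. 346.]
[0.104, -0.018, 0.037] [197.2 265.4] [381. 407.]
[0.104, 0.018, 0.037] [206.4 256.6] [455. 336.]
[0.097, -0.085, 0.105] [172.5 267. ] [184. 420.]
[0.097, 0.085, 0.105] [218.2 224.9] [549.  82.]
[0.095, -0.085, 0] [179.4 288. ] [239. 588.]
[0.095, 0.085, 0] [221.6 247.1] [576. 260.]
```

View pics/c3.png

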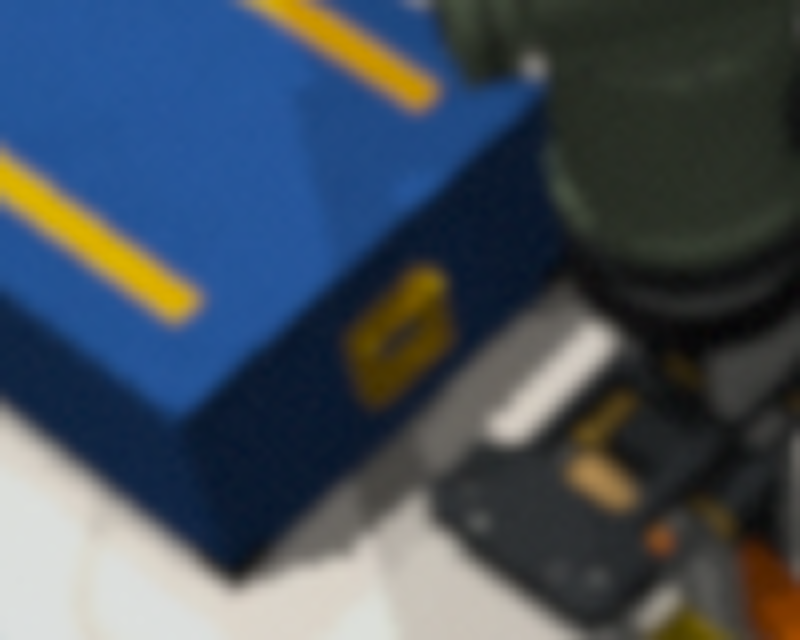

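```bash
python3 -c "
from h import *
s=load('s3');b=st();Rm=R.from_quat(b['tool_rot']).as_matrix()
for d in (-.0915,-.06,-.0315,.03):
  q=w2px(s,b['position']+Rm@[d,0,.012]);print(d,((q-[150,215])*8+3.5).round(0))
c=np.array([.4543,-.2735]);t=np.radians(9.7);x=np.array([np.cos(t),np.sin(t)])
rows([*(c+x*.25),.0665],yaw=t)"
```

```text
4.97 p [ 0.7089 -0.2328  0.0738] R [[0.986, 0.166, 0.011], [0.166, -0.986, 0.001], [0.011, 0.001, -1.0]] F [ 0.4 -0.3 -0.5] w 0.0194 q [-0.44  0.69  1.18  0.01  1.26  0.97]
-0.0915 [541. 431.]
-0.06 [612. 479.]
-0.0315 [679. 524.]
0.03 [826. 625.]
shift units [-0.26 -0.09  0.24] turn units [ 0.01 -0.13 -0.03]
```

>>> {"name": "play_rows", "arguments": {"plan": [{"x": -0.25, "y": -0.1, "z": 0.25, "wx": 0, "wy": -0.13, "wz": 0, "hand": 0}, {"x": -0.5, "y": 0, "z": 0, "wx": 0, "wy": 0, "wz": 0, "hand": 0}, {"x": -0.5, "y": 0, "z": 0, "wx": 0, "wy": 0, "wz": 0, "hand": 0}, {"x": -0.3, "y": 0, "z": 0, "wx": 0, "wy": 0, "wz": 0, "hand": 0}, {"x": 0, "y": 0, "z": 0, "wx": 0, "wy": 0, "wz": 0, "hand": 0}]}}

```text
clock: 5.38
position: [0.6654, -0.2308, 0.071]
tool_rot: [0.996, 0.088, 0.003, 0.002]
wrist_force: [1.0, 0.7, -0.6]
grip_width: 0.0197
```

```bash
cat >> h.py <<'E'
C=np.array([.4543,-.2735]);CT=np.radians(9.7)
def case(p,z):
    "TCP pose in case xy"
    b=bot.sense(); c,s=np.cos(CT),np.sin(CT); d=b['position'][:2]-C; print('case xy',(c*d[0]+s*d[1]).round(4),(-s*d[0]+c*d[1]).round(4))
    rows([C[0]+c*p[0]-s*p[1],C[1]+s*p[0]+c*p[1],z],yaw=CT)
E
python3 -c "
from h import *
st();case([.2,0],.067)"
```

```text
5.38 p [ 0.6654 -0.2308  0.071 ] R [[0.984, 0.176, 0.007], [0.176, -0.984, -0.004], [0.007, 0.005, -1.0]] F [ 1.   0.7 -0.6] w 0.0197 q [-0.46  0.61  1.32 -0.    1.21  0.94]
case xy 0.2153 0.0065
shift units [-0.51  0.21  0.13] turn units [ 0.06 -0.08  0.08]
```

>>> {"name": "play_rows", "arguments": {"plan": [{"x": 0, "y": 0.22, "z": 0.13, "wx": 0.06, "wy": -0.08, "wz": 0.08, "hand": 0}, {"x": 0, "y": 0, "z": 0, "wx": 0, "wy": 0, "wz": 0, "hand": 0}]}}

```text
clock: 5.55
position: [0.6681, -0.236, 0.069]
tool_rot: [0.996, 0.086, 0.001, 0.0]
wrist_force: [0.3, 0.6, -1.1]
grip_width: 0.0195
```

```bash
python3 -c "
from h import *
case([.2,0],.067)"
```

```text
case xy 0.217 0.0009
shift units [-0.57  0.03  0.07] turn units [ 0.01 -0.02  0.03]
```

>>> {"name": "play_rows", "arguments": {"plan": [{"x": -0.3, "y": 0.02, "z": 0.07, "wx": 0, "wy": 0, "wz": 0, "hand": 0}, {"x": -0.3, "y": 0, "z": 0, "wx": 0, "wy": 0, "wz": 0, "hand": 0}, {"x": 0, "y": 0, "z": 0, "wx": 0, "wy": 0, "wz": 0, "hand": 0}]}}

```text
clock: 5.8
position: [0.6515, -0.2399, 0.0672]
tool_rot: [0.996, 0.086, 0.002, 0.001]
wrist_force: [0.3, -0.8, -1.5]
grip_width: 0.0197
```

```bash
python3 -c "
from h import *
st();case([.19,0],.067)"
```

```text
5.8 p [ 0.6515 -0.2399  0.0672] R [[0.985, 0.172, 0.004], [0.172, -0.985, -0.002], [0.004, 0.002, -1.0]] F [ 0.3 -0.8 -1.5] w 0.0197 q [-0.48  0.6   1.34  0.    1.2   0.92]
case xy 0.2 -0.0001
shift units [-0.33 -0.    0.01] turn units [ 0.03 -0.05  0.04]
```

Well aligned. Next: advance in small rows and watch the force.

>>> {"name": "play_rows", "arguments": {"plan": [{"x": -0.25, "y": 0, "z": 0, "wx": 0, "wy": 0, "wz": 0, "hand": 0}, {"x": -0.2, "y": 0, "z": 0, "wx": 0, "wy": 0, "wz": 0, "hand": 0}, {"x": 0, "y": 0, "z": 0, "wx": 0, "wy": 0, "wz": 0, "hand": 0}]}}

```text
clock: 6.05
position: [0.6363, -0.2426, 0.0668]
tool_rot: [0.996, 0.086, 0.002, 0.001]
wrist_force: [-0.5, 0.3, -1.1]
grip_width: 0.0197
```

```bash
python3 -c "
from h import *
st();case([.17,0],.067)"
```

```text
6.05 p [ 0.6363 -0.2426  0.0668] R [[0.985, 0.172, 0.004], [0.172, -0.985, -0.001], [0.003, 0.002, -1.0]] F [-0.5  0.3 -1.1] w 0.0197 q [-0.49  0.57  1.38  0.    1.18  0.91]
case xy 0.1846 -0.0002
shift units [-0.49 -0.01 -0.01] turn units [ 0.02 -0.04  0.04]
```

>>> {"name": "play_rows", "arguments": {"plan": [{"x": -0.25, "y": 0, "z": 0, "wx": 0, "wy": 0, "wz": 0, "hand": 0}, {"x": -0.25, "y": 0, "z": 0, "wx": 0, "wy": 0, "wz": 0, "hand": 0}, {"x": -0.2, "y": 0, "z": 0, "wx": 0, "wy": 0, "wz": 0, "hand": 0}, {"x": -0.1, "y": 0, "z": 0, "wx": 0, "wy": 0, "wz": 0, "hand": 0}]}}

```text
clock: 6.38
position: [0.615, -0.2467, 0.0683]
tool_rot: [0.996, 0.085, 0.007, 0.001]
wrist_force: [5.4, 1.3, -2.3]
grip_width: 0.0193
```

```bash
python3 -c "
from h import *
st();case([.16,0],.067)
s=snap('scene','s4');cv2.imwrite('pics/c4.png',cv2.resize(s['image'][130:290,60:260],(600,480))[:,:,::-1])"
```

```text
6.38 p [ 0.615  -0.2467  0.0683] R [[0.985, 0.17, 0.015], [0.17, -0.985, -0.001], [0.015, 0.004, -1.0]] F [ 5.4  1.3 -2.3] w 0.0193 q [-0.52  0.53  1.45  0.01  1.15  0.88]
case xy 0.1629 -0.0007
shift units [-0.1  -0.02  0.04] turn units [ 0.04 -0.17  0.02]
```

>>> {"name": "play_rows", "arguments": {"plan": [{"x": -0.1, "y": 0, "z": 0, "wx": 0, "wy": -0.1, "wz": 0, "hand": 0}, {"x": -0.05, "y": 0, "z": 0, "wx": 0, "wy": 0, "wz": 0, "hand": 0}, {"x": 0, "y": 0, "z": 0, "wx": 0, "wy": 0, "wz": 0, "hand": 0}]}}

```text
clock: 6.68
position: [0.6143, -0.2466, 0.0692]
tool_rot: [0.996, 0.085, 0.008, 0.002]
wrist_force: [5.9, 1.3, -3.0]
grip_width: 0.0196
```

```bash
python3 -c "
from h import *
st();case([.16,0],.067)
s=snap('scene','s5');cv2.imwrite('pics/c5.png',cv2.resize(s['image'][130:290,60:260],(600,480))[:,:,::-1])"
```

```text
6.68 p [ 0.6143 -0.2466  0.0692] R [[0.986, 0.169, 0.017], [0.169, -0.986, -0.002], [0.017, 0.005, -1.0]] F [ 5.9  1.3 -3. ] w 0.0196 q [-0.52  0.53  1.45  0.01  1.15  0.88]
case xy 0.1623 -0.0004
shift units [-0.08 -0.02  0.07] turn units [ 0.06 -0.19  0.  ]
```

View pics/c5.png

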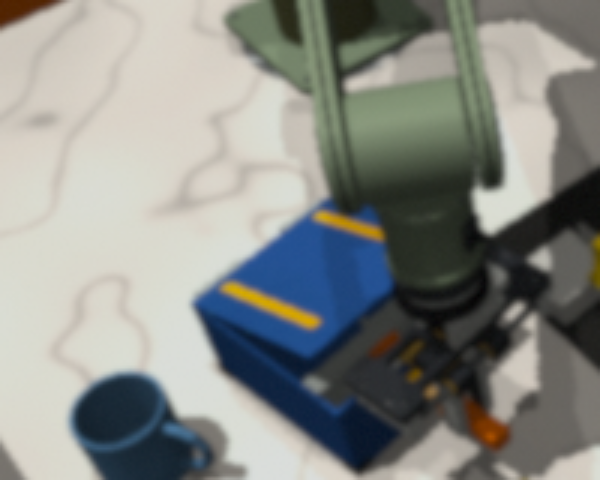

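The lid is rising: its free edge is lifted at crop (310,350). Backing the dowel out.

>>> {"name": "play_rows", "arguments": {"plan": [{"x": 0.3, "y": 0, "z": 0, "wx": 0, "wy": 0, "wz": 0, "hand": 0}, {"x": 0.4, "y": 0, "z": 0, "wx": 0, "wy": 0, "wz": 0, "hand": 0}, {"x": 0.5, "y": 0, "z": 0, "wx": 0, "wy": 0, "wz": 0, "hand": 0}, {"x": 0.6, "y": 0, "z": 0, "wx": 0, "wy": -0.15, "wz": 0, "hand": 0}, {"x": 0.8, "y": 0, "z": 0, "wx": 0, "wy": 0, "wz": 0, "hand": 0}, {"x": 0.6, "y": 0, "z": -0.6, "wx": 0, "wy": 0, "wz": 0, "hand": 0}, {"x": 0, "y": 0, "z": -1, "wx": 0, "wy": 0, "wz": 0, "hand": 0}, {"x": 0, "y": 0, "z": -1, "wx": 0, "wy": 0, "wz": 0, "hand": 0}]}}

```text
clock: 7.4
position: [0.7023, -0.2274, 0.1355]
tool_rot: [0.996, 0.085, -0.018, -0.002]
wrist_force: [0.6, -1.0, -0.8]
grip_width: 0.0193
```

```bash
python3 -c "
from h import *
st();case([.25,0],.14);rows([.515,.06,.15],yaw=0)"
```

```text
7.4 p [ 0.7023 -0.2274  0.1355] R [[0.985, 0.17, -0.035], [0.17, -0.985, 0.001], [-0.035, -0.007, -0.999]] F [ 0.6 -1.  -0.8] w 0.0193 q [-0.42  0.64  1.12 -0.01  1.41  0.98]
case xy 0.2522 0.0036
shift units [-0.08  0.12 -0.15] turn units [-0.08  0.4   0.02]
shift units [ -4.54 -10.51  -0.25] turn units [-0.05  0.4   1.96]
```

>>> {"name": "play_rows", "arguments": {"plan": [{"x": -0.3, "y": -1, "z": -0.3, "wx": 0, "wy": 0.4, "wz": 0.5, "hand": 0}, {"x": -0.3, "y": -1, "z": 0, "wx": 0, "wy": 0, "wz": 0.5, "hand": 0}, {"x": -0.3, "y": -1, "z": 0, "wx": 0, "wy": 0, "wz": 0.5, "hand": 0}, {"x": -0.4, "y": -1, "z": 0, "wx": 0, "wy": 0, "wz": 0.5, "hand": 0}, {"x": -0.5, "y": -1, "z": 0, "wx": 0, "wy": 0, "wz": 0, "hand": 0}, {"x": -0.6, "y": -1, "z": 0, "wx": 0, "wy": 0, "wz": 0, "hand": 0}, {"x": -0.6, "y": -1, "z": 0, "wx": 0, "wy": 0, "wz": 0, "hand": 0}, {"x": -0.6, "y": -1, "z": 0, "wx": 0, "wy": 0, "wz": 0, "hand": 0}]}}

```text
clock: 8.07
position: [0.5841, 0.0042, 0.1518]
tool_rot: [1.0, -0.01, 0.0, 0.006]
wrist_force: [0.3, 1.0, -1.2]
grip_width: 0.0197
```

```bash
python3 -c "
from h import *
st();rows([.53,.068,.06],yaw=0)
s=snap('side','d6');cv2.imwrite('pics/d6c.png',cv2.resize(s['image'][80:340,180:420],(554,600),interpolation=cv2.INTER_CUBIC)[:,:,::-1])"
```

```text
8.07 p [0.5841 0.0042 0.1518] R [[1.0, -0.021, 0.0], [-0.021, -1.0, -0.013], [0.0, 0.013, -1.0]] F [ 0.3  1.  -1.2] w 0.0197 q [-0.13  0.29  1.59 -0.01  1.26  1.46]
shift units [-1.85 -2.13  3.03] turn units [ 0.15 -0.   -0.24]
```

View pics/d6c.png

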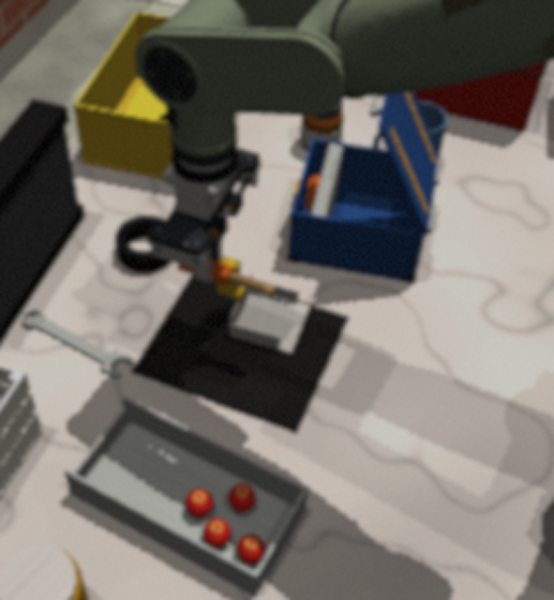

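The lid stands fully open. The scoop and knobs haven't moved. I'll put the dowel down at (0.53, 0.068).

>>> {"name": "play_rows", "arguments": {"plan": [{"x": -0.6, "y": -0.7, "z": 0, "wx": 0.15, "wy": 0, "wz": -0.25, "hand": 0}, {"x": -0.6, "y": -0.7, "z": 0.3, "wx": 0, "wy": 0, "wz": 0, "hand": 0}, {"x": -0.4, "y": -0.7, "z": 0.8, "wx": 0, "wy": 0, "wz": 0, "hand": 0}, {"x": -0.2, "y": 0, "z": 0.8, "wx": 0, "wy": 0, "wz": 0, "hand": 0}, {"x": 0, "y": 0, "z": 0.6, "wx": 0, "wy": 0, "wz": 0, "hand": 0}, {"x": 0, "y": 0, "z": 0.3, "wx": 0, "wy": 0, "wz": 0, "hand": 0}, {"x": 0, "y": 0, "z": 0, "wx": 0, "wy": 0, "wz": 0, "hand": 0}]}}

```text
clock: 8.7
position: [0.5186, 0.0769, 0.0664]
tool_rot: [1.0, 0.009, -0.007, 0.002]
wrist_force: [-0.7, -1.0, -1.0]
grip_width: 0.0199
```

```bash
python3 -c "
from h import *
st();rows([.53,.068,.027],yaw=0)"
```

```text
8.7 p [0.5186 0.0769 0.0664] R [[1.0, 0.018, -0.015], [0.018, -1.0, -0.004], [-0.015, 0.004, -1.0]] F [-0.7 -1.  -1. ] w 0.0199 q [-0.02  0.3   1.79 -0.    1.07  1.54]
shift units [0.4  0.3  1.31] turn units [0.04 0.17 0.2 ]
```

>>> {"name": "play_rows", "arguments": {"plan": [{"x": 0.2, "y": 0.2, "z": 0.4, "wx": 0, "wy": 0.17, "wz": 0, "hand": 0}, {"x": 0.2, "y": 0, "z": 0.4, "wx": 0, "wy": 0, "wz": 0, "hand": 0}, {"x": 0, "y": 0, "z": 0.3, "wx": 0, "wy": 0, "wz": 0, "hand": 0}, {"x": 0, "y": 0, "z": 0.1, "wx": 0, "wy": 0, "wz": 0, "hand": 0}, {"x": 0, "y": 0, "z": 0, "wx": 0, "wy": 0, "wz": 0, "hand": 0}]}}

```text
clock: 9.12
position: [0.5343, 0.0682, 0.032]
tool_rot: [1.0, 0.009, 0.001, 0.003]
wrist_force: [0.5, -0.8, -0.9]
grip_width: 0.0198
```

```bash
python3 -c "
from h import *
st();rows([.53,.068,.0255],yaw=0)"
```

```text
9.12 p [0.5343 0.0682 0.032 ] R [[1.0, 0.017, 0.002], [0.017, -1.0, -0.007], [0.002, 0.007, -1.0]] F [ 0.5 -0.8 -0.9] w 0.0198 q [-0.03  0.37  1.78 -0.01  0.99  1.53]
shift units [-0.14  0.    0.22] turn units [ 0.08 -0.02  0.2 ]
```

>>> {"name": "play_rows", "arguments": {"plan": [{"x": 0, "y": 0, "z": 0.2, "wx": 0, "wy": 0, "wz": 0, "hand": 0}, {"x": 0, "y": 0, "z": 0, "wx": 0, "wy": 0, "wz": 0, "hand": 0}, {"x": 0, "y": 0, "z": 0, "wx": 0, "wy": 0, "wz": 0, "hand": 45}, {"x": 0, "y": 0, "z": 0, "wx": 0, "wy": 0, "wz": 0, "hand": 45}, {"x": 0, "y": 0, "z": 0, "wx": 0, "wy": 0, "wz": 0, "hand": 45}, {"x": 0, "y": 0, "z": -0.3, "wx": 0, "wy": 0, "wz": 0, "hand": 45}, {"x": 0, "y": 0, "z": -1, "wx": 0, "wy": 0, "wz": 0, "hand": 45}, {"x": 0, "y": 0, "z": -1, "wx": 0, "wy": 0, "wz": 0, "hand": 45}]}}

```text
clock: 9.78
position: [0.5301, 0.0684, 0.094]
tool_rot: [1.0, 0.009, -0.004, 0.004]
wrist_force: [0.1, -0.7, -0.2]
grip_width: 0.0451
```

>>> {"name": "play_rows", "arguments": {"plan": [{"x": 0, "y": 0, "z": -1, "wx": 0, "wy": 0, "wz": 0, "hand": 45}, {"x": -0.5, "y": 0.5, "z": -0.6, "wx": 0, "wy": 0, "wz": 0, "hand": 45}, {"x": -0.5, "y": 0.5, "z": -0.6, "wx": 0, "wy": 0, "wz": 0, "hand": 45}, {"x": 0, "y": 0, "z": 0, "wx": 0, "wy": 0, "wz": 0, "hand": 45}]}}

```text
clock: 10.12
position: [0.5051, 0.0382, 0.1736]
tool_rot: [1.0, 0.01, 0.003, 0.004]
wrist_force: [0.3, 0.6, -0.3]
grip_width: 0.0448
```

```bash
python3 -c "
from h import *
st();snap('wrist','w7')"
```

```text
10.12 p [0.5051 0.0382 0.1736] R [[1.0, 0.02, 0.007], [0.02, -1.0, -0.009], [0.007, 0.009, -1.0]] F [ 0.3  0.6 -0.3] w 0.0448 q [-0.09  0.11  1.77 -0.01  1.26  1.46]
```

View pics/w7.png

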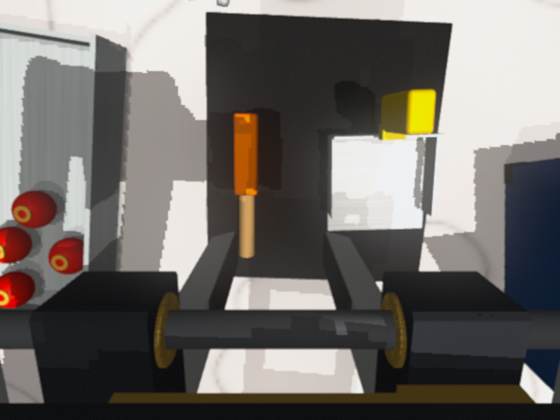

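The dowel lies flat on the mat, rod tip at (247,257). The scoop sits with its handle top at about (422,111) and its lip from (328,233) to (424,229).

```bash
python3 -c "
from h import *
s=load('w7')
P=[px2w(s,u,v,z) for u,v,z in ((411,90,.103),(437,90,.103),(409,132,.103),(435,132,.103),(328,231,.005),(423,229,.005))]
print(np.round(P,4)); h=np.mean(P[:4],0)
d=P[4]-P[5]; print('lip w',np.linalg.norm(d),'yaw',np.degrees(np.arctan2(-d[0],d[1])),'handle',h,'lipmid',(P[4]+P[5])/2)
rows([h[0],h[1],.083],yaw=0.02)"
```

```text
[[ 0.5899 -0.0424  0.103 ]
 [ 0.5902 -0.0584  0.103 ]
 [ 0.5646 -0.0437  0.103 ]
 [ 0.5649 -0.0602  0.103 ]
 [ 0.4676 -0.0111  0.005 ]
 [ 0.4712 -0.1019  0.005 ]]
lip w 0.09090269561180547 yaw 2.2421596257817167 handle [ 0.57742253 -0.05117931  0.103     ] lipmid [ 0.46938769 -0.05650426  0.005     ]
shift units [2.33 3.03 3.01] turn units [ 0.09 -0.07  0.  ]
```

>>> {"name": "play_rows", "arguments": {"plan": [{"x": 0.7, "y": 0.9, "z": 0, "wx": 0.1, "wy": -0.05, "wz": -0.25, "hand": 45}, {"x": 0.7, "y": 0.9, "z": 0, "wx": 0, "wy": 0, "wz": 0, "hand": 45}, {"x": 0.7, "y": 0.9, "z": 0, "wx": 0, "wy": 0, "wz": 0, "hand": 45}, {"x": 0.2, "y": 0.3, "z": 0.2, "wx": 0, "wy": 0, "wz": 0, "hand": 45}, {"x": 0, "y": 0, "z": 0, "wx": 0, "wy": 0, "wz": 0, "hand": 45}]}}

```text
clock: 10.58
position: [0.5787, -0.047, 0.1631]
tool_rot: [1.0, 0.023, -0.0, -0.003]
wrist_force: [-0.6, -0.2, -1.0]
grip_width: 0.0451
```

```bash
python3 -c "
from h import *
st();rows([.5775,-.0512,.08],yaw=0.04)"
```

```text
10.58 p [ 0.5787 -0.047   0.1631] R [[0.999, 0.047, -0.001], [0.047, -0.999, 0.005], [-0.0, -0.005, -1.0]] F [-0.6 -0.2 -1. ] w 0.0451 q [-0.23  0.28  1.59  0.01  1.28  1.29]
shift units [-0.05  0.15  2.77] turn units [-0.06  0.01  0.08]
```

>>> {"name": "play_rows", "arguments": {"newtons": 60, "plan": [{"x": -0.05, "y": 0.15, "z": 0.5, "wx": -0.05, "wy": 0, "wz": 0.05, "hand": 45}, {"x": 0, "y": 0, "z": 0.6, "wx": 0, "wy": 0, "wz": 0, "hand": 45}, {"x": 0, "y": 0, "z": 0.6, "wx": 0, "wy": 0, "wz": 0, "hand": 45}, {"x": 0, "y": 0, "z": 0.5, "wx": 0, "wy": 0, "wz": 0, "hand": 45}, {"x": 0, "y": 0, "z": 0.3, "wx": 0, "wy": 0, "wz": 0, "hand": 45}, {"x": 0, "y": 0, "z": 0.1, "wx": 0, "wy": 0, "wz": 0, "hand": 45}, {"x": 0, "y": 0, "z": 0, "wx": 0, "wy": 0, "wz": 0, "hand": 45}]}}

```text
clock: 11.17
position: [0.5707, -0.0424, 0.0754]
tool_rot: [1.0, 0.022, -0.007, -0.004]
wrist_force: [0.5, 1.0, -0.1]
grip_width: 0.045
```

```bash
python3 -c "
from h import *
st();rows([.5775,-.0512,.08],yaw=0.04)"
```

```text
11.17 p [ 0.5707 -0.0424  0.0754] R [[0.999, 0.044, -0.014], [0.044, -0.999, 0.009], [-0.014, -0.009, -1.0]] F [ 0.5  1.  -0.1] w 0.045 q [-0.23  0.37  1.66  0.01  1.12  1.3 ]
shift units [ 0.21  0.3  -0.16] turn units [-0.11  0.16  0.05]
```

>>> {"name": "play_rows", "arguments": {"plan": [{"x": 0.2, "y": 0.3, "z": -0.15, "wx": -0.1, "wy": 0.15, "wz": 0, "hand": 45}, {"x": 0, "y": 0, "z": 0, "wx": 0, "wy": 0, "wz": 0, "hand": 45}]}}

```text
clock: 11.33
position: [0.5772, -0.0504, 0.0801]
tool_rot: [1.0, 0.023, -0.0, -0.0]
wrist_force: [0.7, -0.2, -0.3]
grip_width: 0.045
```

```bash
python3 -c "
from h import *
st();rows([.5775,-.0512,.08],yaw=0.04)"
```

```text
11.33 p [ 0.5772 -0.0504  0.0801] R [[0.999, 0.046, -0.001], [0.046, -0.999, 0.0], [-0.001, -0.0, -1.0]] F [ 0.7 -0.2 -0.3] w 0.045 q [-0.24  0.37  1.65  0.    1.12  1.29]
shift units [0.01 0.03 0.  ] turn units [-0.    0.01  0.07]
```

>>> {"name": "play_rows", "arguments": {"newtons": 60, "plan": [{"x": 0, "y": 0, "z": 0, "wx": 0, "wy": 0, "wz": 0, "hand": 0}, {"x": 0, "y": 0, "z": 0, "wx": 0, "wy": 0, "wz": 0, "hand": 0}, {"x": 0, "y": 0, "z": 0, "wx": 0, "wy": 0, "wz": 0, "hand": 0}, {"x": 0, "y": 0, "z": 0, "wx": 0, "wy": 0, "wz": 0, "hand": 0}, {"x": 0, "y": 0, "z": -0.5, "wx": 0, "wy": 0, "wz": 0, "hand": 0}, {"x": 0, "y": 0, "z": -1, "wx": 0, "wy": 0, "wz": 0, "hand": 0}, {"x": 0, "y": 0, "z": -1, "wx": 0, "wy": 0, "wz": 0, "hand": 0}, {"x": 0, "y": 0, "z": -0.6, "wx": 0, "wy": 0, "wz": 0, "hand": 0}]}}

```text
clock: 12.0
position: [0.5742, -0.0502, 0.1731]
tool_rot: [1.0, 0.022, -0.004, -0.001]
wrist_force: [0.5, -0.0, -1.6]
grip_width: 0.0177
```

Run:
```python
from h import *
st(); rows([.632,.229,.17],yaw=-.143)
out=[]
for f,(u0,v0,u1,v1),k in (('s0',(270,130,365,205),6),('d6',(200,245,325,340),4)):
    s=load(f); i=cv2.resize(s['image'][v0:v1,u0:u1],None,fx=k,fy=k,interpolation=cv2.INTER_CUBIC)
    Rz=R.from_euler('z',-.1425).as_matrix(); c=np.array([.4676,.261,0])
    def pt(p): return tuple(int(x) for x in ((w2px(s,Rz@p+c)-[u0,v0])*k+(k-1)/2).round())
    A=[[-.085,-.058],[-.085,.058],[.165,.058],[.165,-.058]]
    for z in ((.055,.055,.055,.055),(.004,)*4):
        for a in range(4):
            p,q=A[a],A[(a+1)%4]; cv2.line(i,pt([*p,z[0]]),pt([*q,z[0]]),(255,0,255),1)
    out.append(i)
h=max(o.shape[0] for o in out)
for j,o in enumerate(out): cv2.imwrite(f'pics/t{j}.png',o[:,:,::-1])
w=max(o.shape[1] for o in out)
m=np.vstack([cv2.copyMakeBorder(o,0,0,0,w-o.shape[1],0) for o in out]); m=cv2.resize(m,None,fx=min(1,600/m.shape[0]),fy=min(1,600/m.shape[0]),interpolation=cv2.INTER_AREA)
cv2.imwrite('pics/tm.png',m[:,:,::-1]); print(m.shape)
```

```text
12.0 p [ 0.5742 -0.0502  0.1731] R [[0.999, 0.045, -0.008], [0.045, -0.999, 0.003], [-0.008, -0.003, -1.0]] F [ 0.5 -0.  -1.6] w 0.0177 q [-0.24  0.26  1.58  0.    1.3   1.29]
shift units [ 2.34 -9.21  0.11] turn units [-0.03  0.1   2.15]
(600, 412, 3)
```

View pics/tm.png

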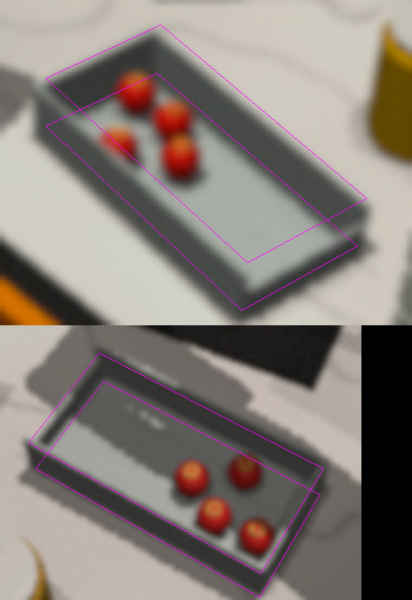

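The overlay agrees with the side view but sits about 2 px high in the scene view. I'll refit with the sharper corners.

Run:
```python
from fit import *
d6=load('d6')
S2=lambda x,y:(a,270+x/4.337-.4,130+y/4.337-.4)
D2=lambda x,y:(d6,200+x/2.892-.4,245+(y-325.3)/2.892-.4)
fit('tray',[((-.087,.060,.055),S2(158,34)),((-.089,-.062,.055),S2(37,88)),((-.089,-.062,0),S2(40,131)),((.169,-.062,0),S2(243,322)),((.169,.062,0),S2(368,246)),
((-.089,-.062,.055),D2(324,465)),((-.089,.062,.055),D2(262,597)),((.169,-.062,.055),D2(99,350)),((.169,.062,.055),D2(27,442))],[.45,.2])
t=fit('tray z=.034 end',[((-.087,.060,.055),S2(158,34)),((-.089,-.062,.055),S2(37,88)),((-.089,-.062,0),S2(40,131)),((.169,-.062,0),S2(243,322)),((.169,.062,0),S2(368,246)),
((-.089,-.062,.055),D2(324,465)),((-.089,.062,.055),D2(262,597))],[.45,.2])
w=load('w2'); print([px2w(w,u,v,.055).round(4) for u,v in ((85,57),(90,290),(123,62),(127,225))])
for k in ([.4105,.2855],[.4545,.2825],[.445,.2295],[.4895,.2545]):
    d=np.array(k)-t[:2]; c,s=np.cos(t[2]),np.sin(t[2]); print(np.round([c*d[0]+s*d[1],-s*d[0]+c*d[1]],4))
```

```text
tray [ 0.4688  0.2602 -0.135 ] deg -7.7 res [[0.4, -2.4], [0.4, -2.1], [-0.4, -0.1], [-0.2, -0.4], [-0.6, 1.0], [1.3, 0.1], [0.1, -6.7], [-0.8, -0.6], [-2.1, 0.6]]
tray z=.034 end [ 0.4697  0.2609 -0.1254] deg -7.2 res [[0.5, -2.3], [0.6, -1.9], [-0.1, 0.1], [0.7, -0.5], [-0.1, 0.7], [0.8, -0.1], [0.0, -6.8]]
[array([0.6225, 0.1728, 0.055 ]), array([0.4446, 0.1971, 0.055 ]), array([0.6184, 0.1466, 0.055 ]), array([0.499 , 0.1595, 0.055 ])]
[-0.0618  0.017 ]
[-0.0178  0.0195]
[-0.0206 -0.0343]
[ 0.0204 -0.0039]
```

>>> {"name": "play_rows", "arguments": {"plan": [{"x": 0.3, "y": -1, "z": 0, "wx": 0, "wy": 0.1, "wz": 0.4, "hand": 0}, {"x": 0.3, "y": -1, "z": 0, "wx": 0, "wy": 0, "wz": 0.4, "hand": 0}, {"x": 0.3, "y": -1, "z": 0, "wx": 0, "wy": 0, "wz": 0.4, "hand": 0}, {"x": 0.3, "y": -1, "z": 0, "wx": 0, "wy": 0, "wz": 0.4, "hand": 0}, {"x": 0.3, "y": -1, "z": 0, "wx": 0, "wy": 0, "wz": 0.4, "hand": 0}, {"x": 0.3, "y": -1, "z": 0, "wx": 0, "wy": 0, "wz": 0.1, "hand": 0}, {"x": 0.3, "y": -0.9, "z": 0, "wx": 0, "wy": 0, "wz": 0, "hand": 0}, {"x": 0.2, "y": -0.5, "z": 0, "wx": 0, "wy": 0, "wz": 0, "hand": 0}]}}

```text
clock: 12.67
position: [0.6635, 0.1689, 0.1807]
tool_rot: [0.997, -0.079, 0.006, 0.0]
wrist_force: [-0.4, 0.7, -2.0]
grip_width: 0.0179
```

```bash
python3 -c "
from h import *
st();rows([.632,.229,.17],yaw=-.143)
snap('wrist','w8');s=snap('side','d8');cv2.imwrite('pics/d8c.png',cv2.resize(s['image'][190:350,180:380],(750,600),interpolation=cv2.INTER_CUBIC)[:,:,::-1])"
```

```text
12.67 p [0.6635 0.1689 0.1807] R [[0.987, -0.158, 0.012], [-0.158, -0.987, -0.001], [0.012, -0.001, -1.0]] F [-0.4  0.7 -2. ] w 0.0179 q [ 0.12  0.46  1.3  -0.    1.37  1.85]
shift units [-1.36 -1.81  0.34] turn units [-0.01 -0.14 -0.18]
```

>>> {"name": "play_rows", "arguments": {"plan": [{"x": -0.5, "y": -0.9, "z": 0.1, "wx": 0, "wy": -0.15, "wz": -0.2, "hand": 0}, {"x": -0.5, "y": -0.9, "z": 0.1, "wx": 0, "wy": 0, "wz": 0, "hand": 0}, {"x": -0.2, "y": 0, "z": 0, "wx": 0, "wy": 0, "wz": 0, "hand": 0}, {"x": 0, "y": 0, "z": 0, "wx": 0, "wy": 0, "wz": 0, "hand": 0}]}}

```text
clock: 13.1
position: [0.6342, 0.2251, 0.1717]
tool_rot: [0.997, -0.071, -0.002, 0.002]
wrist_force: [-0.7, 0.0, -1.9]
grip_width: 0.0176
```

```bash
cat >> h.py <<'E'
TR=np.array([.469,.259]);TT=-.136
def tray(p,z):
    b=bot.sense(); c,s=np.cos(TT),np.sin(TT); d=b['position'][:2]-TR; print('tray xy',(c*d[0]+s*d[1]).round(4),(-s*d[0]+c*d[1]).round(4))
    rows([TR[0]+c*p[0]-s*p[1],TR[1]+s*p[0]+c*p[1],z],yaw=TT)
E
python3 -c "
from h import *
st();tray([.165,-.006],.1)"
```

```text
13.1 p [0.6342 0.2251 0.1717] R [[0.99, -0.141, -0.005], [-0.141, -0.99, -0.004], [-0.004, 0.004, -1.0]] F [-0.7  0.  -1.9] w 0.0176 q [ 0.21  0.46  1.33 -0.    1.37  1.93]
tray xy 0.1683 -0.0112
shift units [-0.1  -0.18  2.39] turn units [ 0.05  0.05 -0.07]
```

>>> {"name": "play_rows", "arguments": {"plan": [{"x": 0, "y": -0.15, "z": 0.5, "wx": 0.05, "wy": 0.05, "wz": -0.05, "hand": 0}, {"x": 0, "y": 0, "z": 0.5, "wx": 0, "wy": 0, "wz": 0, "hand": 0}, {"x": 0, "y": 0, "z": 0.5, "wx": 0, "wy": 0, "wz": 0, "hand": 0}, {"x": 0, "y": 0, "z": 0.4, "wx": 0, "wy": 0, "wz": 0, "hand": 0}, {"x": 0, "y": 0, "z": 0, "wx": 0, "wy": 0, "wz": 0, "hand": 0}]}}

```text
clock: 13.52
position: [0.6358, 0.223, 0.1143]
tool_rot: [0.997, -0.071, 0.002, 0.001]
wrist_force: [-0.1, -0.8, -2.2]
grip_width: 0.0174
```

```bash
python3 -c "
from h import *
st();tray([.165,-.006],.082)"
```

```text
13.52 p [0.6358 0.223  0.1143] R [[0.99, -0.141, 0.004], [-0.141, -0.99, -0.003], [0.004, 0.002, -1.0]] F [-0.1 -0.8 -2.2] w 0.0174 q [ 0.21  0.51  1.38 -0.    1.26  1.92]
tray xy 0.1701 -0.013
shift units [-0.18 -0.24  1.07] turn units [ 0.02 -0.05 -0.06]
```

>>> {"name": "play_rows", "arguments": {"plan": [{"x": -0.1, "y": -0.28, "z": 0, "wx": 0, "wy": -0.05, "wz": -0.05, "hand": 0}, {"x": 0, "y": 0, "z": 0.3, "wx": 0, "wy": 0, "wz": 0, "hand": 0}, {"x": 0, "y": 0, "z": 0.3, "wx": 0, "wy": 0, "wz": 0, "hand": 0}, {"x": 0, "y": 0, "z": 0.2, "wx": 0, "wy": 0, "wz": 0, "hand": 0}, {"x": 0, "y": 0, "z": 0, "wx": 0, "wy": 0, "wz": 0, "hand": 0}]}}

```text
clock: 13.93
position: [0.6361, 0.2302, 0.0905]
tool_rot: [0.998, -0.07, 0.001, 0.001]
wrist_force: [0.4, 0.3, -2.3]
grip_width: 0.0173
```

```bash
python3 -c "
from h import *
st();tray([.165,-.006],.081)"
```

```text
13.93 p [0.6361 0.2302 0.0905] R [[0.99, -0.139, 0.003], [-0.139, -0.99, -0.002], [0.003, 0.002, -1.0]] F [ 0.4  0.3 -2.3] w 0.0173 q [ 0.22  0.54  1.38 -0.    1.22  1.93]
tray xy 0.1695 -0.0059
shift units [-0.15  0.    0.31] turn units [ 0.02 -0.03 -0.04]
```

>>> {"name": "play_rows", "arguments": {"plan": [{"x": 0, "y": 0, "z": 0.2, "wx": 0, "wy": 0, "wz": 0, "hand": 0}, {"x": 0, "y": 0, "z": 0.1, "wx": 0, "wy": 0, "wz": 0, "hand": 0}, {"x": 0, "y": 0, "z": 0.02, "wx": 0, "wy": 0, "wz": 0, "hand": 0}]}}

```text
clock: 14.18
position: [0.6417, 0.2306, 0.0904]
tool_rot: [0.998, -0.07, 0.007, -0.0]
wrist_force: [0.1, -0.3, -1.0]
grip_width: 0.0176
```

```bash
python3 -c "
from h import *
st();tray([.165,-.006],.081)"
```

```text
14.18 p [0.6417 0.2306 0.0904] R [[0.99, -0.139, 0.014], [-0.139, -0.99, -0.001], [0.014, -0.001, -1.0]] F [ 0.1 -0.3 -1. ] w 0.0176 q [ 0.22  0.54  1.38 -0.    1.21  1.93]
tray xy 0.1749 -0.0047
shift units [-0.34  0.04  0.31] turn units [-0.01 -0.16 -0.04]
```

```bash
python3 -c "
from h import *
st()
s=snap('side','d9');t=snap('scene','s9')
i=cv2.resize(s['image'][225:335,190:330],(560,440),interpolation=cv2.INTER_CUBIC)
d=load('d8');j=cv2.resize(d['image'][180:320,170:310],(440,440),interpolation=cv2.INTER_CUBIC)
cv2.imwrite('pics/m9.png',cv2.resize(np.hstack([i,j]),(800,352))[:,:,::-1])
cv2.imwrite('pics/m9s.png',cv2.resize(t['image'][120:220,250:390],(784,560),interpolation=cv2.INTER_CUBIC)[:,:,::-1])
a=cv2.imread('pics/m9.png');b=cv2.resize(cv2.imread('pics/m9s.png'),(347,248));cv2.imwrite('pics/m9.png',np.vstack([a,cv2.copyMakeBorder(b,0,0,0,453,0)]))
"
```

```text
14.18 p [0.6417 0.2306 0.0904] R [[0.99, -0.139, 0.014], [-0.139, -0.99, -0.001], [0.014, -0.001, -1.0]] F [ 0.1 -0.3 -1. ] w 0.0176 q [ 0.22  0.54  1.38 -0.    1.21  1.93]
```

View pics/m9.png

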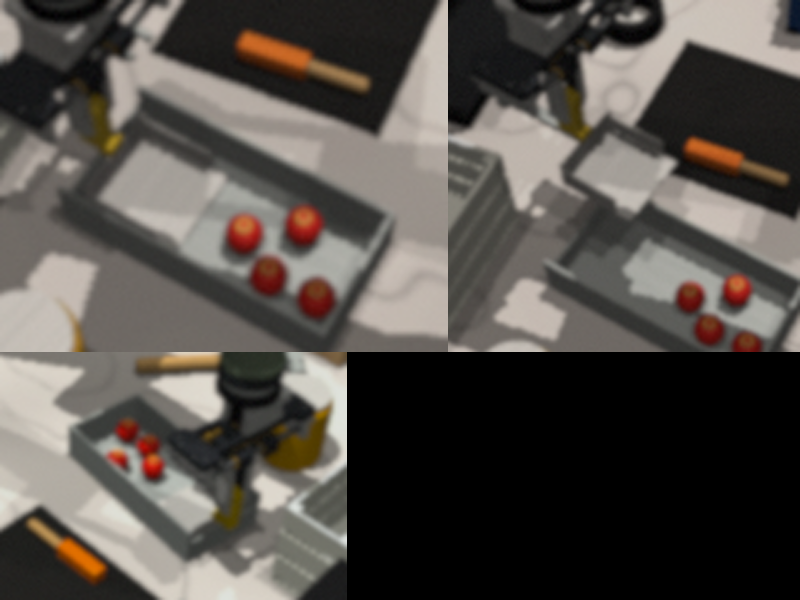

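>>> {"name": "play_rows", "arguments": {"plan": [{"x": -0.3, "y": 0, "z": 0.1, "wx": 0, "wy": -0.15, "wz": 0, "hand": 0}, {"x": 0, "y": 0, "z": 0.15, "wx": 0, "wy": 0, "wz": 0, "hand": 0}]}}

```text
clock: 14.45
position: [0.6371, 0.232, 0.0891]
tool_rot: [0.998, -0.069, 0.006, -0.001]
wrist_force: [-7.2, -3.0, 20.6]
grip_width: 0.0179
```

```bash
python3 -c "
from h import *
st();tray([.165,-.006],.081); print(px2w(load('s9'),370,150,.055),px2w(load('d0'),200,340,.055))"
```

```text
14.45 p [0.6371 0.232  0.0891] R [[0.99, -0.138, 0.011], [-0.138, -0.99, 0.001], [0.011, -0.003, -1.0]] F [-7.2 -3.  20.6] w 0.0179 q [ 0.22  0.54  1.39 -0.    1.21  1.93]
tray xy 0.1702 -0.004
shift units [-0.18  0.07  0.27] turn units [-0.03 -0.13 -0.03]
[0.59741012 0.43168405 0.055     ] [0.58563171 0.4374106  0.055     ]
```

```bash
python3 -c "
from h import *
b=st();print(b['moment'])"
```

```text
14.45 p [0.6371 0.232  0.0891] R [[0.99, -0.138, 0.011], [-0.138, -0.99, 0.001], [0.011, -0.003, -1.0]] F [-7.2 -3.  20.6] w 0.0179 q [ 0.22  0.54  1.39 -0.    1.21  1.93]
[-0.67160713  2.15752206  0.07004032]
```

>>> {"name": "play_rows", "arguments": {"plan": [{"x": 0, "y": 0, "z": -0.1, "wx": 0, "wy": 0, "wz": 0, "hand": 0}, {"x": 0, "y": 0, "z": 0, "wx": 0, "wy": 0, "wz": 0, "hand": 0}]}}

```text
clock: 14.62
position: [0.6371, 0.2322, 0.0936]
tool_rot: [0.998, -0.069, 0.006, -0.001]
wrist_force: [1.0, 1.1, -1.7]
grip_width: 0.0173
```

```bash
python3 -c "
from h import *
b=st();print(b['moment'])"
```

```text
14.62 p [0.6371 0.2322 0.0936] R [[0.99, -0.138, 0.012], [-0.138, -0.99, 0.001], [0.012, -0.003, -1.0]] F [ 1.   1.1 -1.7] w 0.0173 q [ 0.22  0.53  1.39 -0.    1.21  1.93]
[-0.01334496 -0.12716164  0.03338757]
```

The moment (2.2 N m) shows it was the lip touching, so the scoop has pitched about 4° lip-down in the grip. I'll compensate with tool tilt and then lower again.

>>> {"name": "play_rows", "arguments": {"plan": [{"x": 0, "y": 0.05, "z": 0, "wx": 0, "wy": -0.35, "wz": 0, "hand": 0}, {"x": 0, "y": 0, "z": 0, "wx": 0, "wy": -0.25, "wz": 0, "hand": 0}, {"x": 0, "y": 0, "z": 0.15, "wx": 0, "wy": 0, "wz": 0, "hand": 0}, {"x": 0, "y": 0, "z": 0, "wx": 0, "wy": 0, "wz": 0, "hand": 0}]}}

```text
clock: 14.95
position: [0.6355, 0.2314, 0.088]
tool_rot: [0.997, -0.069, -0.022, -0.003]
wrist_force: [-1.4, -0.7, 3.5]
grip_width: 0.0174
```

```bash
python3 -c "
from h import *
b=st();print(b['moment']);tray([.165,-.006],.083)"
```

```text
14.95 p [0.6355 0.2314 0.088 ] R [[0.99, -0.137, -0.043], [-0.137, -0.991, 0.009], [-0.044, -0.003, -0.999]] F [-1.4 -0.7  3.5] w 0.0174 q [0.21 0.57 1.35 0.02 1.27 1.92]
[-0.24125759  0.34293454 -0.08091332]
tray xy 0.1687 -0.0048
shift units [-0.12  0.04  0.17] turn units [-0.04  0.5  -0.02]
```

>>> {"name": "play_rows", "arguments": {"plan": [{"x": 0, "y": 0, "z": -0.05, "wx": 0, "wy": -0.3, "wz": 0, "hand": 0}, {"x": 0, "y": 0, "z": 0, "wx": 0, "wy": -0.2, "wz": 0, "hand": 0}, {"x": 0, "y": 0, "z": 0.15, "wx": 0, "wy": 0, "wz": 0, "hand": 0}, {"x": 0, "y": 0, "z": 0, "wx": 0, "wy": 0, "wz": 0, "hand": 0}]}}

```text
clock: 15.28
position: [0.6359, 0.2317, 0.087]
tool_rot: [0.997, -0.068, -0.043, -0.005]
wrist_force: [0.4, 0.4, -1.8]
grip_width: 0.0175
```

```bash
python3 -c "
from h import *
b=st();print(b['moment']);tray([.165,-.006],.083)"
```

```text
15.28 p [0.6359 0.2317 0.087 ] R [[0.987, -0.137, -0.085], [-0.136, -0.991, 0.015], [-0.086, -0.003, -0.996]] F [ 0.4  0.4 -1.8] w 0.0175 q [0.21 0.59 1.31 0.03 1.32 1.9 ]
[-0.0547771  -0.13546298 -0.03738948]
tray xy 0.169 -0.0044
shift units [-0.12  0.05  0.14] turn units [-0.04  0.99 -0.01]
```

>>> {"name": "play_rows", "arguments": {"plan": [{"x": 0, "y": 0, "z": 0.12, "wx": 0, "wy": 0, "wz": 0, "hand": 0}, {"x": 0, "y": 0, "z": 0.05, "wx": 0, "wy": 0, "wz": 0, "hand": 0}]}}

```text
clock: 15.45
position: [0.637, 0.232, 0.0866]
tool_rot: [0.997, -0.068, -0.041, -0.005]
wrist_force: [-2.7, -0.2, 5.6]
grip_width: 0.0178
```

```bash
python3 -c "
from h import *
b=st();print(b['moment'])"
```

```text
15.45 p [0.637  0.232  0.0866] R [[0.987, -0.137, -0.081], [-0.136, -0.991, 0.015], [-0.083, -0.004, -0.997]] F [-2.7 -0.2  5.6] w 0.0178 q [0.21 0.59 1.31 0.03 1.32 1.9 ]
[-0.16068977  0.76975451  0.01600106]
```

Run:
```python
from h import *
s=load('d9');Rm=np.array([[0.99,-0.139,.014],[-0.139,-0.99,-.001],[.014,0,-1]]);p=np.array([.6417,.2306,.0904])
def sc(q,dz=0,pitch=0):  # scoop pt -> world; pitch>0 lip down about TCP
    v=np.array(q)-[.062,0,.077]; v=R.from_euler('y',-np.radians(pitch)).apply(v) # check sign below
    v[2]-=dz; return p+Rm@(v*[1,-1,-1])
for dz,pi in ((0,0),(.008,0),(0,5),(0,-5)):
    print(dz,pi,[ (w2px(s,sc(q,dz,pi))-[190,225]).__mul__(3.2).round(0).tolist()+[sc(q,dz,pi)[2].round(3)] for q in ([-.045,-.045,.002],[-.045,.045,.002],[.045,-.045,.036],[.045,.045,.036],[.062,0,.038])])
```

```text
0 0 [[227.0, 170.0, np.float64(0.014)], [170.0, 250.0, np.float64(0.014)], [141.0, 106.0, np.float64(0.049)], [80.0, 182.0, np.float64(0.049)], [95.0, 133.0, np.float64(0.051)]]
0.008 0 [[227.0, 175.0, np.float64(0.006)], [171.0, 254.0, np.float64(0.006)], [141.0, 110.0, np.float64(0.041)], [81.0, 186.0, np.float64(0.041)], [96.0, 138.0, np.float64(0.043)]]
0 5 [[220.0, 172.0, np.float64(0.005)], [164.0, 251.0, np.float64(0.005)], [137.0, 105.0, np.float64(0.048)], [77.0, 181.0, np.float64(0.048)], [92.0, 131.0, np.float64(0.052)]]
0 -5 [[232.0, 168.0, np.float64(0.023)], [176.0, 248.0, np.float64(0.023)], [144.0, 106.0, np.float64(0.051)], [84.0, 183.0, np.float64(0.051)], [98.0, 135.0, np.float64(0.052)]]
```

Run:
```python
from h import *
a=load('d9')['image'][235:325,195:290]; b=load('s9')['image'][130:220,300:380]
cv2.imwrite('pics/z9.png',np.hstack([cv2.resize(a,(475,450),interpolation=cv2.INTER_LANCZOS4),cv2.resize(b,(400,450),interpolation=cv2.INTER_LANCZOS4)[:,75:]])[:,:,::-1])
```

```text
(no output)
```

View pics/z9.png

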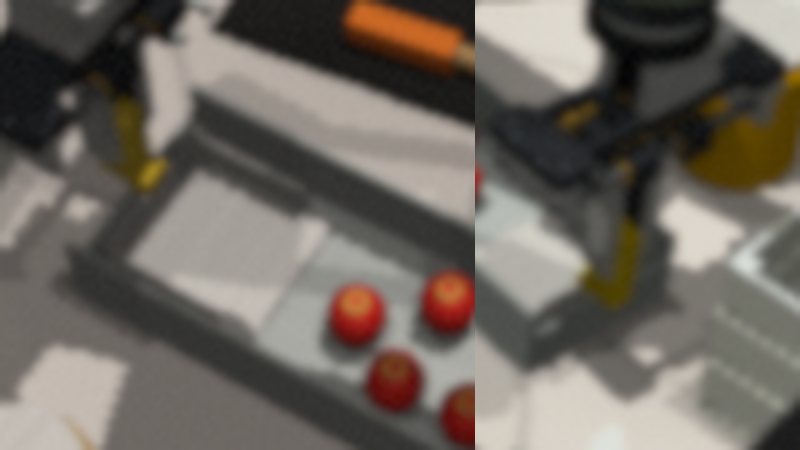

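The pan looks flat on the tray floor. The contact heights now fit a heel contact (lip slightly up), so I'll take part of the tilt back and press lightly.

>>> {"name": "play_rows", "arguments": {"plan": [{"x": 0, "y": 0, "z": -0.1, "wx": 0, "wy": 0.35, "wz": 0, "hand": 0}, {"x": 0, "y": 0, "z": 0, "wx": 0, "wy": 0.35, "wz": 0, "hand": 0}, {"x": 0, "y": 0.05, "z": 0.1, "wx": 0, "wy": 0, "wz": 0, "hand": 0}, {"x": 0, "y": 0, "z": 0.1, "wx": 0, "wy": 0, "wz": 0, "hand": 0}]}}

```text
clock: 15.78
position: [0.6382, 0.2316, 0.0882]
tool_rot: [0.998, -0.068, -0.008, -0.004]
wrist_force: [-5.2, -2.8, 18.1]
grip_width: 0.0177
```

```bash
python3 -c "
from h import *
b=st();print(b['moment']);tray([.1,-.006],.083)"
```

```text
15.78 p [0.6382 0.2316 0.0882] R [[0.991, -0.137, -0.015], [-0.136, -0.991, 0.008], [-0.016, -0.006, -1.0]] F [-5.2 -2.8 18.1] w 0.0177 q [0.22 0.55 1.36 0.01 1.24 1.92]
[-1.0865804   1.7194335  -0.02787518]
tray xy 0.1714 -0.0042
shift units [-2.38  0.06  0.21] turn units [-0.07  0.18 -0.01]
```

>>> {"name": "play_rows", "arguments": {"plan": [{"x": -0.1, "y": 0, "z": -0.04, "wx": 0, "wy": 0, "wz": 0, "hand": 0}, {"x": -0.2, "y": 0, "z": 0, "wx": 0, "wy": 0, "wz": 0, "hand": 0}, {"x": -0.2, "y": 0, "z": 0, "wx": 0, "wy": 0, "wz": 0, "hand": 0}, {"x": -0.2, "y": 0, "z": 0, "wx": 0, "wy": 0, "wz": 0, "hand": 0}, {"x": -0.2, "y": 0, "z": 0, "wx": 0, "wy": 0, "wz": 0, "hand": 0}]}}

```text
clock: 16.2
position: [0.6103, 0.2352, 0.0886]
tool_rot: [0.998, -0.068, -0.006, -0.003]
wrist_force: [1.1, 0.3, 2.1]
grip_width: 0.0178
```

```bash
python3 -c "
from h import *
b=st();print(b['moment']);tray([.05,-.006],.086)"
```

```text
16.2 p [0.6103 0.2352 0.0886] R [[0.991, -0.136, -0.012], [-0.136, -0.991, 0.007], [-0.013, -0.006, -1.0]] F [1.1 0.3 2.1] w 0.0178 q [0.23 0.5  1.44 0.01 1.21 1.93]
[-0.19038315 -0.29849599  0.05406408]
tray xy 0.1432 -0.0044
shift units [-3.11  0.06  0.13] turn units [-0.07  0.15 -0.01]
```

>>> {"name": "play_rows", "arguments": {"plan": [{"x": -0.2, "y": 0, "z": 0.04, "wx": 0, "wy": 0, "wz": 0, "hand": 0}, {"x": -0.2, "y": 0, "z": 0.02, "wx": 0, "wy": 0, "wz": 0, "hand": 0}, {"x": -0.2, "y": 0, "z": 0.02, "wx": 0, "wy": 0, "wz": 0, "hand": 0}, {"x": -0.2, "y": 0, "z": 0.02, "wx": 0, "wy": 0, "wz": 0, "hand": 0}, {"x": -0.2, "y": 0, "z": 0.02, "wx": 0, "wy": 0, "wz": 0, "hand": 0}, {"x": -0.2, "y": 0, "z": 0.02, "wx": 0, "wy": 0, "wz": 0, "hand": 0}]}}

```text
clock: 16.7
position: [0.5761, 0.2408, 0.0889]
tool_rot: [0.998, -0.068, 0.0, -0.004]
wrist_force: [0.9, -0.5, 4.8]
grip_width: 0.0174
```

```bash
python3 -c "
from h import *
b=st();print(b['moment']);tray([.05,-.006],.086)"
```

```text
16.7 p [0.5761 0.2408 0.0889] R [[0.991, -0.135, 0.001], [-0.135, -0.991, 0.008], [0.0, -0.008, -1.0]] F [ 0.9 -0.5  4.8] w 0.0174 q [0.25 0.44 1.53 0.01 1.16 1.96]
[-0.37713477 -0.34553143  0.08486415]
tray xy 0.1086 -0.0036
shift units [-1.95  0.08  0.1 ] turn units [-0.09 -0.    0.01]
```

>>> {"name": "play_rows", "arguments": {"plan": [{"x": -0.2, "y": 0, "z": 0.02, "wx": 0, "wy": 0, "wz": 0, "hand": 0}, {"x": -0.2, "y": 0, "z": 0.02, "wx": 0, "wy": 0, "wz": 0, "hand": 0}, {"x": -0.2, "y": 0, "z": 0.02, "wx": 0, "wy": 0, "wz": 0, "hand": 0}, {"x": -0.2, "y": 0, "z": 0.02, "wx": 0, "wy": 0, "wz": 0, "hand": 0}, {"x": -0.2, "y": 0, "z": 0.02, "wx": 0, "wy": 0, "wz": 0, "hand": 0}, {"x": -0.2, "y": 0, "z": 0.02, "wx": 0, "wy": 0, "wz": 0, "hand": 0}]}}

```text
clock: 17.2
position: [0.5424, 0.2462, 0.0893]
tool_rot: [0.998, -0.067, 0.007, -0.005]
wrist_force: [2.5, -1.0, 5.1]
grip_width: 0.0173
```

```bash
cat > kn.py <<'E'
from h import *
def knobs(n,z=.021):
    s=bot.snapshot(n); np.savez('pics/kn_'+n,**s); h=cv2.cvtColor(s['image'],cv2.COLOR_RGB2HSV)
    m=(((h[:,:,0]<7)|(h[:,:,0]>174))&(h[:,:,1]>170)&(h[:,:,2]>70)).astype(np.uint8)
    nn,l,st_,ce=cv2.connectedComponentsWithStats(m)
    for i in range(1,nn):
        if 12<st_[i,4]<700:
            w=px2w(s,*ce[i],z)
            if abs(w[1])<.7 and .2<w[0]<.9:
                d=w[:2]-TR;c,q=np.cos(TT),np.sin(TT); e=w[:2]-C; c2,q2=np.cos(CT),np.sin(CT)
                print(n,ce[i].round(0),st_[i,4],'tray',np.round([c*d[0]+q*d[1],-q*d[0]+c*d[1]],3),'case',np.round([c2*e[0]+q2*e[1],-q2*e[0]+c2*e[1]],3))
if __name__=='__main__':
    for n in ('side','scene'): knobs(n)
E
python3 -c "
from h import *
b=st();print(b['moment']);tray([.03,-.006],.086)";python3 kn.py
```

```text
17.2 p [0.5424 0.2462 0.0893] R [[0.991, -0.134, 0.015], [-0.134, -0.991, 0.008], [0.014, -0.01, -1.0]] F [ 2.5 -1.   5.1] w 0.0173 q [0.28 0.38 1.62 0.   1.13 1.98]
[-0.49649913 -0.77588812  0.14301296]
tray xy 0.0745 -0.0027
shift units [-1.48  0.11  0.09] turn units [-0.12 -0.16  0.02]
side [290. 307.] 316 tray [-0.048 -0.01 ] case [0.056 0.527]
scene [297. 154.] 103 tray [-0.056 -0.004] case [0.05  0.536]
```

>>> {"name": "play_rows", "arguments": {"plan": [{"x": -0.2, "y": 0.05, "z": 0, "wx": -0.05, "wy": -0.2, "wz": 0, "hand": 0}, {"x": -0.2, "y": 0, "z": 0.02, "wx": 0, "wy": 0, "wz": 0, "hand": 0}, {"x": -0.2, "y": 0, "z": 0.02, "wx": 0, "wy": 0, "wz": 0, "hand": 0}, {"x": -0.2, "y": 0, "z": 0.02, "wx": 0, "wy": 0, "wz": 0, "hand": 0}, {"x": -0.2, "y": 0, "z": 0.02, "wx": 0, "wy": 0, "wz": 0, "hand": 0}, {"x": -0.2, "y": 0, "z": 0.02, "wx": 0, "wy": 0, "wz": 0, "hand": 0}]}}

```text
clock: 17.8
position: [0.5084, 0.25, 0.0892]
tool_rot: [0.998, -0.066, 0.004, -0.004]
wrist_force: [8.8, -1.5, 3.7]
grip_width: 0.0174
```

```bash
python3 -c "
from h import *
b=st();print(b['moment']);tray([.025,-.006],.086)";python3 kn.py
```

```text
17.8 p [0.5084 0.25   0.0892] R [[0.991, -0.132, 0.008], [-0.132, -0.991, 0.007], [0.007, -0.008, -1.0]] F [ 8.8 -1.5  3.7] w 0.0174 q [0.3  0.33 1.69 0.   1.11 2.  ]
[-0.59756723 -2.36207006  0.37974999]
tray xy 0.0402 -0.0035
shift units [-0.51  0.08  0.1 ] turn units [-0.09 -0.08  0.04]
side [287. 296.] 70 tray [-0.026 -0.034] case [0.069 0.498]
side [301. 298.] 85 tray [-0.062 -0.05 ] case [0.03  0.494]
side [291. 315.] 135 tray [-0.063  0.009] case [0.047 0.55 ]
scene [295. 155.] 125 tray [-0.056 -0.012] case [0.047 0.528]
```

>>> {"name": "play_rows", "arguments": {"plan": [{"x": -0.15, "y": 0.03, "z": 0.01, "wx": -0.05, "wy": -0.1, "wz": 0, "hand": 0}, {"x": -0.15, "y": 0, "z": 0.02, "wx": 0, "wy": 0, "wz": 0, "hand": 0}, {"x": -0.15, "y": 0, "z": 0.02, "wx": 0, "wy": 0, "wz": 0, "hand": 0}, {"x": -0.15, "y": 0, "z": 0.02, "wx": 0, "wy": 0, "wz": 0, "hand": 0}, {"x": -0.1, "y": 0, "z": 0.02, "wx": 0, "wy": 0, "wz": 0, "hand": 0}]}}

```text
clock: 18.32
position: [0.505, 0.2515, 0.0909]
tool_rot: [0.998, -0.061, 0.023, -0.003]
wrist_force: [7.1, -1.9, 3.5]
grip_width: 0.0177
```

```bash
python3 -c "
from h import *
b=st();print(b['moment']);tray([.025,-.006],.086)";python3 kn.py
python3 - <<'E'
import sys;sys.path.insert(0,'.')
from h import *
a=load('kn_side')['image'][265:335,255:325]; b=load('kn_scene')['image'][130:185,275:330]
cv2.imwrite('pics/k1.png',np.hstack([cv2.resize(a,(400,400),interpolation=cv2.INTER_CUBIC),cv2.resize(b,(400,400),interpolation=cv2.INTER_CUBIC)])[:,:,::-1])
E
```

```text
18.32 p [0.505  0.2515 0.0909] R [[0.991, -0.122, 0.046], [-0.123, -0.992, 0.003], [0.046, -0.009, -0.999]] F [ 7.1 -1.9  3.5] w 0.0177 q [ 0.32  0.3   1.72 -0.01  1.07  2.01]
[-0.72140003 -1.21811044  0.44310998]
tray xy 0.0367 -0.0025
shift units [-0.4   0.11  0.14] turn units [-0.11 -0.52  0.15]
side [281. 294.] 84 tray [-0.009 -0.032] case [0.086 0.494]
side [301. 298.] 78 tray [-0.062 -0.05 ] case [0.03  0.494]
side [291. 314.] 147 tray [-0.061  0.006] case [0.048 0.547]
scene [298. 152.] 72 tray [-0.063  0.006] case [0.046 0.547]
scene [287. 154.] 16 tray [-0.079 -0.031] case [0.02  0.516]
scene [299. 163.] 33 tray [-0.016 -0.026] case [0.081 0.503]
```

View pics/k1.png

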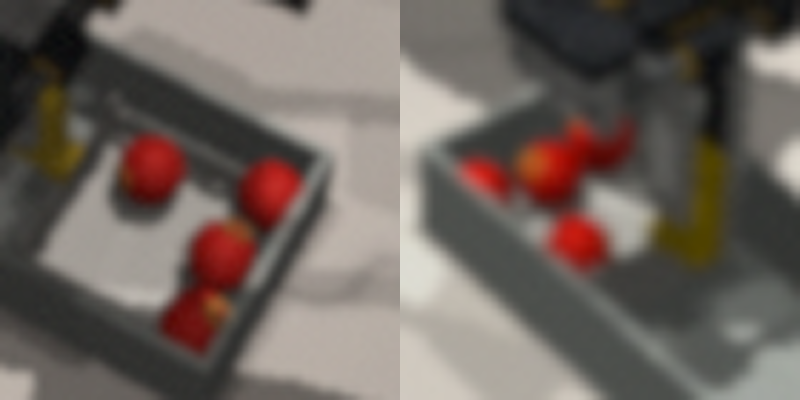

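One ball is on the pan. The other three are lined up along the tray's end wall, over the lip. I'll tip the lip up so that balls roll back.

>>> {"name": "play_rows", "arguments": {"plan": [{"x": 0.12, "y": 0.1, "z": -0.06, "wx": 0, "wy": -0.6, "wz": 0, "hand": 0}, {"x": 0.12, "y": 0, "z": -0.06, "wx": 0, "wy": -0.6, "wz": 0, "hand": 0}, {"x": 0.12, "y": 0, "z": -0.06, "wx": 0, "wy": -0.6, "wz": 0, "hand": 0}, {"x": 0.12, "y": 0, "z": -0.06, "wx": 0, "wy": -0.6, "wz": 0, "hand": 0}, {"x": 0.12, "y": 0, "z": -0.06, "wx": 0, "wy": -0.6, "wz": 0, "hand": 0}, {"x": 0, "y": 0, "z": 0, "wx": 0, "wy": 0, "wz": 0, "hand": 0}]}}

```text
clock: 18.92
position: [0.5133, 0.2452, 0.09]
tool_rot: [0.991, -0.059, -0.12, -0.01]
wrist_force: [0.9, 0.1, -4.4]
grip_width: 0.0181
```

```bash
python3 -c "
from h import *
b=st();print(b['moment']);tray([.04,-.006],.09)";python3 kn.py
```

```text
18.92 p [0.5133 0.2452 0.09  ] R [[0.964, -0.119, -0.237], [-0.114, -0.993, 0.033], [-0.239, -0.005, -0.971]] F [ 0.9  0.1 -4.4] w 0.0181 q [0.24 0.47 1.5  0.09 1.39 1.91]
[ 0.10194904 -0.68181989 -0.06953442]
tray xy 0.0458 -0.0077
shift units [-0.19 -0.06  0.05] turn units [-0.03  2.77  0.2 ]
side [286. 299.] 352 tray [-0.027 -0.026] case [0.071 0.505]
scene [296. 155.] 132 tray [-0.054 -0.011] case [0.049 0.528]
```

>>> {"name": "play_rows", "arguments": {"plan": [{"x": 0.1, "y": 0, "z": -0.1, "wx": 0, "wy": -0.3, "wz": 0, "hand": 0}, {"x": -0.03, "y": 0, "z": -0.2, "wx": 0, "wy": 0, "wz": 0, "hand": 0}, {"x": -0.06, "y": 0, "z": -0.3, "wx": 0, "wy": 0, "wz": 0, "hand": 0}, {"x": -0.08, "y": 0, "z": -0.4, "wx": 0, "wy": 0, "wz": 0, "hand": 0}, {"x": -0.08, "y": 0, "z": -0.4, "wx": 0, "wy": 0, "wz": 0, "hand": 0}, {"x": -0.1, "y": 0, "z": -0.4, "wx": 0, "wy": 0, "wz": 0, "hand": 0}, {"x": -0.1, "y": 0, "z": -0.4, "wx": 0, "wy": 0, "wz": 0, "hand": 0}, {"x": 0, "y": 0, "z": 0, "wx": 0, "wy": 0, "wz": 0, "hand": 0}]}}

```text
clock: 19.68
position: [0.508, 0.246, 0.1604]
tool_rot: [0.989, -0.056, -0.138, -0.008]
wrist_force: [0.1, 0.6, -3.6]
grip_width: 0.0177
```

```bash
python3 -c "
from h import *
b=st();print(b['moment']);tray([.04,-.006],.09)
F=[]
for i in range(4): bot.snapshot('wrist');F.append(bot.sense()['wrist_force'][2])
print(F)";python3 kn.py
python3 - <<'E'
import sys;sys.path.insert(0,'.')
from h import *
a=load('kn_side')['image'][245:335,235:325]; b=load('kn_scene')['image'][110:190,265:345]
cv2.imwrite('pics/k2.png',np.hstack([cv2.resize(a,(400,400),interpolation=cv2.INTER_CUBIC),cv2.resize(b,(400,400),interpolation=cv2.INTER_CUBIC)])[:,:,::-1])
E
```

```text
19.68 p [0.508  0.246  0.1604] R [[0.956, -0.113, -0.271], [-0.109, -0.994, 0.032], [-0.273, -0.001, -0.962]] F [ 0.1  0.6 -3.6] w 0.0177 q [0.24 0.41 1.44 0.1  1.55 1.91]
[ 0.00905073 -0.55316388 -0.037046  ]
tray xy 0.0404 -0.0076
shift units [ 0.63 -0.05  2.26] turn units [0.02 3.17 0.26]
[np.float64(-3.1918645394374536), np.float64(-3.682268442282407), np.float64(-3.062470980839098), np.float64(-3.728411807323398)]
side [289. 287.] 381 tray [-0.017 -0.063] case [0.069 0.468]
scene [295. 138.] 151 tray [-0.129  0.044] case [-0.006  0.604]
```

The wrist weight rose by about 1.6 N (4 × 40 g), and the single red cluster moved with the lift, so all four knobs are on the scoop. Carrying it to the case.

>>> {"name": "play_rows", "arguments": {"plan": [{"x": 0.1, "y": 0.2, "z": -0.2, "wx": 0, "wy": 0, "wz": 0, "hand": 0}, {"x": 0.2, "y": 0.4, "z": -0.4, "wx": 0, "wy": 0, "wz": -0.2, "hand": 0}, {"x": 0.26, "y": 0.5, "z": -0.4, "wx": -0.1, "wy": 0, "wz": -0.35, "hand": 0}, {"x": 0.26, "y": 0.5, "z": -0.4, "wx": -0.1, "wy": 0, "wz": -0.35, "hand": 0}, {"x": 0.26, "y": 0.5, "z": -0.4, "wx": -0.1, "wy": 0, "wz": -0.35, "hand": 0}, {"x": 0.26, "y": 0.5, "z": -0.4, "wx": -0.1, "wy": 0, "wz": -0.35, "hand": 0}, {"x": 0.26, "y": 0.5, "z": -0.4, "wx": -0.1, "wy": 0, "wz": -0.35, "hand": 0}, {"x": 0.26, "y": 0.5, "z": -0.4, "wx": -0.1, "wy": 0, "wz": -0.35, "hand": 0}]}}

```text
clock: 20.65
position: [0.5784, 0.1291, 0.2206]
tool_rot: [0.987, 0.053, -0.151, 0.006]
wrist_force: [-0.4, 1.1, -3.8]
grip_width: 0.018
```

```bash
python3 -c "
from h import *
b=st();case([.2,0],.25)"
```

```text
20.65 p [0.5784 0.1291 0.2206] R [[0.949, 0.106, -0.298], [0.103, -0.994, -0.027], [-0.299, -0.005, -0.954]] F [-0.4  1.1 -3.8] w 0.018 q [ 0.08  0.46  1.25 -0.    1.74  1.54]
case xy 0.1901 0.3759
shift units [ 0.76 12.48 -1.33] turn units [-0.16  3.47 -0.71]
```

>>> {"name": "play_rows", "arguments": {"plan": [{"x": 0.1, "y": 0.6, "z": -0.2, "wx": -0.1, "wy": 0, "wz": -0.35, "hand": 0}, {"x": 0.1, "y": 0.7, "z": -0.2, "wx": -0.1, "wy": 0, "wz": -0.3, "hand": 0}, {"x": 0.1, "y": 0.7, "z": -0.2, "wx": 0, "wy": 0, "wz": 0, "hand": 0}, {"x": 0.1, "y": 0.7, "z": -0.2, "wx": 0, "wy": 0, "wz": 0, "hand": 0}, {"x": 0.1, "y": 0.7, "z": -0.2, "wx": 0, "wy": 0, "wz": 0, "hand": 0}, {"x": 0.1, "y": 0.7, "z": -0.1, "wx": 0, "wy": 0, "wz": 0, "hand": 0}, {"x": 0.1, "y": 0.7, "z": -0.1, "wx": 0, "wy": 0, "wz": 0, "hand": 0}, {"x": 0, "y": 0.7, "z": 0, "wx": 0, "wy": 0, "wz": 0, "hand": 0}]}}

```text
clock: 21.32
position: [0.6391, -0.0388, 0.2471]
tool_rot: [0.985, 0.084, -0.152, 0.007]
wrist_force: [0.8, -0.4, -4.0]
grip_width: 0.0171
```

>>> {"name": "play_rows", "arguments": {"plan": [{"x": 0.05, "y": 0.7, "z": 0, "wx": 0, "wy": 0, "wz": 0, "hand": 0}, {"x": 0.05, "y": 0.7, "z": 0, "wx": 0, "wy": 0, "wz": 0, "hand": 0}, {"x": 0, "y": 0.7, "z": 0, "wx": 0, "wy": 0, "wz": 0, "hand": 0}, {"x": 0, "y": 0.7, "z": 0, "wx": 0, "wy": 0, "wz": 0, "hand": 0}, {"x": 0, "y": 0.7, "z": 0, "wx": 0, "wy": 0, "wz": 0, "hand": 0}, {"x": 0, "y": 0.6, "z": 0, "wx": 0, "wy": 0, "wz": 0, "hand": 0}, {"x": 0, "y": 0.5, "z": 0, "wx": 0, "wy": 0, "wz": 0, "hand": 0}, {"x": 0, "y": 0.2, "z": 0, "wx": 0, "wy": 0, "wz": 0, "hand": 0}]}}

```text
clock: 21.98
position: [0.6647, -0.1943, 0.2374]
tool_rot: [0.984, 0.081, -0.157, 0.002]
wrist_force: [-0.1, -0.3, -2.8]
grip_width: 0.0176
```

```bash
python3 -c "
from h import *
b=st();case([.2,0],.25)"
```

```text
21.98 p [ 0.6647 -0.1943  0.2374] R [[0.937, 0.16, -0.309], [0.159, -0.987, -0.03], [-0.31, -0.021, -0.951]] F [-0.1 -0.3 -2.8] w 0.0176 q [-0.35  0.67  0.9  -0.14  1.85  1.04]
case xy 0.2208 0.0426
shift units [-0.79  1.42 -0.22] turn units [-0.26  3.61 -0.06]
```

>>> {"name": "play_rows", "arguments": {"plan": [{"x": 0, "y": 0.4, "z": 0, "wx": 0, "wy": 0, "wz": 0, "hand": 0}, {"x": 0, "y": 0.5, "z": 0, "wx": -0.2, "wy": 0, "wz": 0, "hand": 0}, {"x": -0.3, "y": 0.4, "z": 0.05, "wx": 0, "wy": 0, "wz": 0, "hand": 0}, {"x": -0.45, "y": 0.1, "z": 0.1, "wx": 0, "wy": 0, "wz": 0, "hand": 0}, {"x": -0.45, "y": 0, "z": 0.14, "wx": 0, "wy": 0, "wz": 0, "hand": 0}, {"x": -0.45, "y": 0, "z": 0.14, "wx": 0, "wy": 0, "wz": 0, "hand": 0}, {"x": -0.4, "y": 0, "z": 0.14, "wx": 0, "wy": 0, "wz": 0, "hand": 0}, {"x": 0, "y": 0, "z": 0, "wx": 0, "wy": 0, "wz": 0, "hand": 0}]}}

```text
clock: 22.65
position: [0.6049, -0.2524, 0.2383]
tool_rot: [0.984, 0.083, -0.158, 0.01]
wrist_force: [0.3, -1.2, -3.1]
grip_width: 0.0175
```

```bash
python3 -c "
from h import *
b=st();case([.12,0],.24)"
```

```text
22.65 p [ 0.6049 -0.2524  0.2383] R [[0.936, 0.168, -0.31], [0.161, -0.986, -0.047], [-0.313, -0.006, -0.95]] F [ 0.3 -1.2 -3.1] w 0.0175 q [-0.44  0.57  1.06 -0.18  1.78  0.95]
case xy 0.152 -0.0046
shift units [-1.03 -0.15  0.28] turn units [-0.07  3.65 -0.  ]
```

>>> {"name": "play_rows", "arguments": {"plan": [{"x": -0.4, "y": -0.08, "z": 0.1, "wx": 0, "wy": 0, "wz": 0, "hand": 0}, {"x": -0.4, "y": -0.08, "z": 0.1, "wx": 0, "wy": 0, "wz": 0, "hand": 0}, {"x": -0.2, "y": 0, "z": 0.05, "wx": 0, "wy": 0.5, "wz": 0, "hand": 0}, {"x": 0, "y": 0, "z": 0, "wx": 0, "wy": 0.7, "wz": 0, "hand": 0}, {"x": 0, "y": 0, "z": 0, "wx": 0, "wy": 0.7, "wz": 0, "hand": 0}, {"x": 0, "y": 0, "z": 0, "wx": 0, "wy": 0.7, "wz": 0, "hand": 0}]}}

```text
clock: 23.15
position: [0.5752, -0.2514, 0.2412]
tool_rot: [0.995, 0.087, -0.041, 0.001]
wrist_force: [-0.6, -0.1, -3.7]
grip_width: 0.0177
```

```bash
python3 -c "
from h import *
b=st();case([.11,0],.24)"
```

```text
23.15 p [ 0.5752 -0.2514  0.2412] R [[0.981, 0.174, -0.081], [0.174, -0.985, -0.008], [-0.081, -0.006, -0.997]] F [-0.6 -0.1 -3.7] w 0.0177 q [-0.53  0.35  1.32 -0.05  1.53  0.87]
case xy 0.1229 0.0014
shift units [-0.43  0.05  0.07] turn units [-0.07  0.93  0.06]
```

>>> {"name": "play_rows", "arguments": {"plan": [{"x": -0.2, "y": 0, "z": 0, "wx": 0, "wy": 0.6, "wz": 0, "hand": 0}, {"x": -0.2, "y": 0, "z": 0, "wx": 0, "wy": 0.6, "wz": 0, "hand": 0}, {"x": -0.2, "y": 0, "z": 0, "wx": 0, "wy": 0.6, "wz": 0, "hand": 0}, {"x": -0.2, "y": 0, "z": 0, "wx": 0, "wy": 0.6, "wz": 0, "hand": 0}, {"x": -0.1, "y": 0, "z": 0, "wx": 0, "wy": 0.6, "wz": 0, "hand": 0}, {"x": 0, "y": 0, "z": 0, "wx": 0, "wy": 0.6, "wz": 0, "hand": 0}, {"x": 0, "y": 0, "z": 0, "wx": 0, "wy": 0.6, "wz": 0, "hand": 0}, {"x": 0, "y": 0, "z": 0, "wx": 0, "wy": 0, "wz": 0, "hand": 0}]}}

```text
clock: 23.82
position: [0.5459, -0.255, 0.2462]
tool_rot: [0.985, 0.09, 0.149, -0.014]
wrist_force: [-0.7, 0.6, -2.4]
grip_width: 0.0178
```

```bash
python3 -c "
from h import *
b=st();case([.09,0],.24)
F=[]
for i in range(6): bot.snapshot('wrist');F.append(bot.sense()['wrist_force'][2])
print(np.round(F,1))";python3 kn.py
python3 - <<'E'
import sys;sys.path.insert(0,'.')
from h import *
a=load('kn_side')['image'][70:260,240:430]; b=load('kn_scene')['image'][150:310,100:260]
cv2.imwrite('pics/k3.png',np.hstack([cv2.resize(a,(400,400),interpolation=cv2.INTER_CUBIC),cv2.resize(b,(400,400),interpolation=cv2.INTER_CUBIC)])[:,:,::-1])
E
```

```text
23.82 p [ 0.5459 -0.255   0.2462] R [[0.939, 0.182, 0.291], [0.173, -0.983, 0.054], [0.296, -0.001, -0.955]] F [-0.7  0.6 -2.4] w 0.0178 q [-0.71  0.1   1.65  0.25  1.21  0.61]
case xy 0.0934 0.0028
shift units [-0.17  0.09  0.16] turn units [-0.03 -3.44  0.15]
[-1.9 -1.9 -1.1 -1.6 -1.5 -2.7]
side [349. 166.] 19 tray [ 0.037 -0.602] case [-0.041 -0.062]
scene [152. 239.] 50 tray [-0.006 -0.577] case [-0.075 -0.027]
scene [153. 248.] 47 tray [ 0.026 -0.586] case [-0.047 -0.044]
```

>>> {"name": "play_rows", "arguments": {"plan": [{"x": 0.4, "y": 0, "z": 0, "wx": 0, "wy": -0.6, "wz": 0, "hand": 0}, {"x": 0.6, "y": 0, "z": 0, "wx": 0, "wy": -0.6, "wz": 0, "hand": 0}, {"x": 0.7, "y": 0, "z": 0, "wx": 0, "wy": -0.6, "wz": 0, "hand": 0}, {"x": 0.7, "y": 0, "z": 0, "wx": 0, "wy": -0.6, "wz": 0, "hand": 0}, {"x": 0.7, "y": 0, "z": 0, "wx": 0, "wy": -0.6, "wz": 0, "hand": 0}, {"x": 0.6, "y": 0, "z": 0, "wx": 0, "wy": -0.4, "wz": 0, "hand": 0}, {"x": 0.4, "y": 0, "z": 0, "wx": 0, "wy": 0, "wz": 0.3, "hand": 0}, {"x": 0, "y": -0.5, "z": 0, "wx": 0, "wy": 0, "wz": 0.5, "hand": 0}]}}

```text
clock: 24.88
position: [0.6716, -0.217, 0.2593]
tool_rot: [0.998, 0.054, -0.007, 0.001]
wrist_force: [0.1, -0.3, -1.8]
grip_width: 0.0176
```

```bash
python3 -c "
from h import *
b=st();rows([.5775,-.0512,.12],yaw=.04)";python3 kn.py
```

```text
24.88 p [ 0.6716 -0.217   0.2593] R [[0.994, 0.109, -0.013], [0.109, -0.994, -0.003], [-0.013, 0.002, -1.0]] F [ 0.1 -0.3 -1.8] w 0.0176 q [-0.43  0.47  1.12 -0.01  1.56  1.03]
shift units [-2.45 -5.84  4.67] turn units [0.02 0.15 0.79]
side [349. 166.] 57 tray [ 0.039 -0.603] case [-0.04  -0.064]
scene [175. 220.] 58 tray [-0.031 -0.49 ] case [-0.073  0.064]
scene [165. 229.] 61 tray [-0.018 -0.53 ] case [-0.072  0.022]
scene [152. 239.] 67 tray [-0.006 -0.576] case [-0.074 -0.025]
scene [153. 249.] 21 tray [ 0.03  -0.588] case [-0.044 -0.047]
```

All four knobs are in the compartment (scene blobs at case y ≈ 0.064, 0.022, −0.025 and −0.047). Returning the scoop to the mat.

>>> {"name": "play_rows", "arguments": {"plan": [{"x": -0.3, "y": -0.7, "z": 0.2, "wx": 0, "wy": 0.15, "wz": 0.3, "hand": 0}, {"x": -0.3, "y": -0.8, "z": 0.4, "wx": 0, "wy": 0, "wz": 0.3, "hand": 0}, {"x": -0.3, "y": -0.8, "z": 0.5, "wx": 0, "wy": 0, "wz": 0.15, "hand": 0}, {"x": -0.3, "y": -0.8, "z": 0.6, "wx": 0, "wy": 0, "wz": 0, "hand": 0}, {"x": -0.3, "y": -0.8, "z": 0.6, "wx": 0, "wy": 0, "wz": 0, "hand": 0}, {"x": -0.3, "y": -0.8, "z": 0.6, "wx": 0, "wy": 0, "wz": 0, "hand": 0}, {"x": -0.3, "y": -0.6, "z": 0.6, "wx": 0, "wy": 0, "wz": 0, "hand": 0}, {"x": -0.1, "y": -0.2, "z": 0.3, "wx": 0, "wy": 0, "wz": 0, "hand": 0}]}}

```text
clock: 25.65
position: [0.5926, -0.0557, 0.1449]
tool_rot: [1.0, 0.025, 0.005, 0.004]
wrist_force: [-0.8, 0.7, -2.9]
grip_width: 0.0175
```

```bash
python3 -c "
from h import *
b=st();rows([.5775,-.0512,.1],yaw=.04)"
```

```text
25.65 p [ 0.5926 -0.0557  0.1449] R [[0.999, 0.049, 0.01], [0.049, -0.999, -0.008], [0.009, 0.009, -1.0]] F [-0.8  0.7 -2.9] w 0.0175 q [-0.24  0.32  1.58 -0.01  1.24  1.29]
shift units [-0.51 -0.19  1.49] turn units [ 0.1  -0.11  0.11]
```

>>> {"name": "play_rows", "arguments": {"plan": [{"x": -0.3, "y": -0.15, "z": 0.3, "wx": 0.1, "wy": -0.3, "wz": 0.1, "hand": 0}, {"x": -0.2, "y": 0, "z": 0.4, "wx": 0, "wy": -0.2, "wz": 0, "hand": 0}, {"x": 0, "y": 0, "z": 0.4, "wx": 0, "wy": 0, "wz": 0, "hand": 0}, {"x": 0, "y": 0, "z": 0.3, "wx": 0, "wy": 0, "wz": 0, "hand": 0}, {"x": 0, "y": 0, "z": 0.15, "wx": 0, "wy": 0, "wz": 0, "hand": 0}, {"x": 0, "y": 0, "z": 0.1, "wx": 0, "wy": 0, "wz": 0, "hand": 0}, {"x": 0, "y": 0, "z": 0, "wx": 0, "wy": 0, "wz": 0, "hand": 0}]}}

```text
clock: 26.23
position: [0.5766, -0.0568, 0.0912]
tool_rot: [1.0, 0.019, -0.018, 0.002]
wrist_force: [-1.2, 0.3, -2.3]
grip_width: 0.0178
```

```bash
python3 -c "
from h import *
b=st();print(b['moment']);rows([.5775,-.0512,.085],yaw=.04)"
```

```text
26.23 p [ 0.5766 -0.0568  0.0912] R [[0.999, 0.039, -0.036], [0.039, -0.999, -0.004], [-0.036, 0.003, -0.999]] F [-1.2  0.3 -2.3] w 0.0178 q [-0.24  0.38  1.62 -0.01  1.18  1.3 ]
[ 0.06041423 -0.08866462  0.00723448]
shift units [ 0.04 -0.19  0.21] turn units [ 0.03  0.42 -0.01]
```

>>> {"name": "play_rows", "arguments": {"plan": [{"x": 0, "y": 0, "z": 0.12, "wx": 0, "wy": 0, "wz": 0, "hand": 0}, {"x": 0, "y": 0, "z": 0.06, "wx": 0, "wy": 0, "wz": 0, "hand": 0}, {"x": 0, "y": 0, "z": 0, "wx": 0, "wy": 0, "wz": 0, "hand": 0}]}}

```text
clock: 26.48
position: [0.5783, -0.0581, 0.0876]
tool_rot: [1.0, 0.019, -0.017, 0.002]
wrist_force: [-0.1, 0.3, -1.9]
grip_width: 0.0181
```

```bash
python3 -c "
from h import *
b=st();print(b['moment'])"
```

```text
26.48 p [ 0.5783 -0.0581  0.0876] R [[0.999, 0.038, -0.033], [0.038, -0.999, -0.004], [-0.034, 0.003, -0.999]] F [-0.1  0.3 -1.9] w 0.0181 q [-0.24  0.39  1.62 -0.01  1.17  1.3 ]
[ 0.04527968 -0.0767662   0.00752798]
```

>>> {"name": "play_rows", "arguments": {"plan": [{"x": 0, "y": 0, "z": 0.1, "wx": 0, "wy": 0, "wz": 0, "hand": 0}, {"x": 0, "y": 0, "z": 0.04, "wx": 0, "wy": 0, "wz": 0, "hand": 0}, {"x": 0, "y": 0, "z": 0, "wx": 0, "wy": 0, "wz": 0, "hand": 45}, {"x": 0, "y": 0, "z": 0, "wx": 0, "wy": 0, "wz": 0, "hand": 45}, {"x": 0, "y": 0, "z": 0, "wx": 0, "wy": 0, "wz": 0, "hand": 45}, {"x": 0, "y": 0, "z": -0.4, "wx": 0, "wy": 0.3, "wz": 0, "hand": 45}, {"x": 0, "y": 0, "z": -1, "wx": 0, "wy": 0.1, "wz": 0, "hand": 45}, {"x": 0, "y": 0, "z": -1, "wx": 0, "wy": 0, "wz": 0, "hand": 45}]}}

```text
clock: 27.15
position: [0.5766, -0.0572, 0.1546]
tool_rot: [1.0, 0.019, -0.002, 0.001]
wrist_force: [1.3, -0.0, 0.3]
grip_width: 0.0448
```

>>> {"name": "play_rows", "arguments": {"plan": [{"x": 0, "y": 0, "z": -1, "wx": 0, "wy": 0, "wz": 0, "hand": 45}, {"x": 0, "y": 0, "z": -1, "wx": 0, "wy": 0, "wz": 0, "hand": 0}, {"x": -0.8, "y": 0, "z": -1, "wx": 0, "wy": 0, "wz": 0, "hand": 0}, {"x": -0.8, "y": 0, "z": -1, "wx": 0, "wy": 0, "wz": 0, "hand": 0}, {"x": -0.8, "y": 0, "z": -1, "wx": 0, "wy": 0, "wz": 0, "hand": 0}, {"x": -0.8, "y": 0, "z": -0.5, "wx": 0, "wy": 0, "wz": 0, "hand": 0}, {"x": -0.5, "y": 0, "z": 0, "wx": 0, "wy": 0, "wz": 0, "hand": 0}, {"x": 0, "y": 0, "z": 0, "wx": 0, "wy": 0, "wz": 0, "hand": 0}]}}

```text
clock: 27.82
position: [0.4653, -0.0621, 0.3346]
tool_rot: [1.0, 0.02, 0.005, 0.004]
wrist_force: [-0.1, 0.5, 0.4]
grip_width: 0.0023
```

```bash
python3 -c "
from h import *
b=st();case([-.04,0],.33);a=snap('side','d10');s=snap('scene','s10')
h=cv2.cvtColor(a['image'],cv2.COLOR_RGB2HSV)
m=((h[:,:,0]>8)&(h[:,:,0]<15)&(h[:,:,1]>180)&(h[:,:,2]>90)).astype(np.uint8);n,l,S,c=cv2.connectedComponentsWithStats(m)
for i in range(1,n):
  if S[i,4]>30: print('orange',c[i],S[i,4],px2w(a,*c[i],.02))
m=((h[:,:,0]>22)&(h[:,:,0]<32)&(h[:,:,1]>150)&(h[:,:,2]>90)).astype(np.uint8);n,l,S,c=cv2.connectedComponentsWithStats(m)
for i in range(1,n):
  if S[i,4]>20: print('yellow',c[i],S[i,4],px2w(a,*c[i],.08))
"
```

```text
27.82 p [ 0.4653 -0.0621  0.3346] R [[0.999, 0.04, 0.011], [0.04, -0.999, -0.008], [0.011, 0.008, -1.0]] F [-0.1  0.5  0.4] w 0.0023 q [-0.31 -0.1   1.64 -0.    1.59  1.22]
case xy 0.0465 0.2065
shift units [-1.97  7.2   0.19] turn units [ 0.1  -0.12 -1.48]
orange [275.11111111 240.36507937] 126 [0.54277417 0.06625576 0.02      ]
yellow [251.40674603 120.23015873] 1008 [ 0.8295646 -0.3818696  0.08     ]
yellow [284.         176.91666667] 24 [ 0.5987698  -0.14361489  0.08      ]
```

>>> {"name": "play_rows", "arguments": {"plan": [{"x": -0.2, "y": 0.9, "z": 0, "wx": 0.1, "wy": -0.1, "wz": -0.4, "hand": 0}, {"x": -0.25, "y": 1, "z": 0, "wx": 0, "wy": 0, "wz": -0.4, "hand": 0}, {"x": -0.25, "y": 1, "z": 0, "wx": 0, "wy": 0, "wz": -0.4, "hand": 0}, {"x": -0.25, "y": 1, "z": 0, "wx": 0, "wy": 0, "wz": -0.3, "hand": 0}, {"x": -0.25, "y": 1, "z": 0, "wx": 0, "wy": 0, "wz": 0, "hand": 0}, {"x": -0.25, "y": 1, "z": 0, "wx": 0, "wy": 0, "wz": 0, "hand": 0}, {"x": -0.2, "y": 0.8, "z": 0, "wx": 0, "wy": 0, "wz": 0, "hand": 0}, {"x": 0, "y": 0.2, "z": 0, "wx": 0, "wy": 0, "wz": 0, "hand": 0}]}}

```text
clock: 28.58
position: [0.45, -0.28, 0.3213]
tool_rot: [0.996, 0.094, -0.004, -0.006]
wrist_force: [-0.5, 0.9, -0.2]
grip_width: 0.0006
```

```bash
python3 -c "
from h import *
b=st();case([-.035,0],.285)"
```

```text
28.58 p [ 0.45   -0.28    0.3213] R [[0.982, 0.187, -0.008], [0.187, -0.982, 0.012], [-0.006, -0.013, -1.0]] F [-0.5  0.9 -0.2] w 0.0006 q [-0.72  0.06  1.51  0.    1.59  0.66]
case xy -0.0054 -0.0057
shift units [-0.98 -0.19  1.22] turn units [-0.15  0.07  0.22]
```

>>> {"name": "play_rows", "arguments": {"plan": [{"x": -0.5, "y": -0.2, "z": 0, "wx": -0.15, "wy": 0.07, "wz": 0.2, "hand": 0}, {"x": -0.5, "y": 0, "z": 0.1, "wx": 0, "wy": 0, "wz": 0, "hand": 0}, {"x": 0, "y": 0, "z": 0.5, "wx": 0, "wy": 0, "wz": 0, "hand": 0}, {"x": 0, "y": 0, "z": 0.4, "wx": 0, "wy": 0, "wz": 0, "hand": 0}, {"x": 0, "y": 0, "z": 0, "wx": 0, "wy": 0, "wz": 0, "hand": 0}]}}

```text
clock: 29.0
position: [0.4207, -0.2809, 0.2828]
tool_rot: [0.996, 0.084, -0.003, -0.005]
wrist_force: [-1.2, -0.7, -0.3]
grip_width: 0.0006
```

```bash
python3 -c "
from h import *
b=st();case([-.03,0],.275)"
```

```text
29.0 p [ 0.4207 -0.2809  0.2828] R [[0.986, 0.166, -0.007], [0.167, -0.986, 0.009], [-0.006, -0.01, -1.0]] F [-1.2 -0.7 -0.3] w 0.0006 q [-0.76  0.02  1.62  0.    1.51  0.64]
case xy -0.0344 -0.0016
shift units [ 0.15 -0.05  0.26] turn units [-0.11  0.06 -0.02]
```

>>> {"name": "play_rows", "arguments": {"plan": [{"x": 0.1, "y": -0.05, "z": 0.2, "wx": -0.1, "wy": 0.05, "wz": 0, "hand": 0}, {"x": 0.35, "y": 0, "z": 0.2, "wx": 0, "wy": 0, "wz": 0, "hand": 0}, {"x": 0.35, "y": 0, "z": 0.2, "wx": 0, "wy": 0, "wz": 0, "hand": 0}, {"x": 0.35, "y": 0, "z": 0.22, "wx": 0, "wy": 0, "wz": 0, "hand": 0}]}}

```text
clock: 29.33
position: [0.4555, -0.2733, 0.2566]
tool_rot: [0.997, 0.083, -0.003, 0.001]
wrist_force: [-3.9, -2.2, -0.4]
grip_width: 0.0006
```

```bash
python3 -c "
from h import *
b=st();case([-.0025,0],.268)"
```

```text
29.33 p [ 0.4555 -0.2733  0.2566] R [[0.986, 0.166, -0.006], [0.166, -0.986, -0.002], [-0.006, 0.001, -1.0]] F [-3.9 -2.2 -0.4] w 0.0006 q [-0.7   0.09  1.61 -0.01  1.45  0.7 ]
case xy 0.0012 -0.0
shift units [-0.13 -0.   -0.38] turn units [ 0.01  0.07 -0.02]
```

>>> {"name": "play_rows", "arguments": {"plan": [{"x": 0.33, "y": 0, "z": 0.24, "wx": 0, "wy": 0.05, "wz": 0, "hand": 0}, {"x": 0.31, "y": 0, "z": 0.26, "wx": 0, "wy": 0, "wz": 0, "hand": 0}, {"x": 0.3, "y": 0, "z": 0.27, "wx": 0, "wy": 0, "wz": 0, "hand": 0}, {"x": 0.28, "y": 0, "z": 0.29, "wx": 0, "wy": 0, "wz": 0, "hand": 0}, {"x": 0.26, "y": 0, "z": 0.31, "wx": 0, "wy": 0, "wz": 0, "hand": 0}]}}

```text
clock: 29.75
position: [0.5033, -0.2645, 0.2099]
tool_rot: [0.996, 0.085, -0.004, 0.0]
wrist_force: [-4.4, -1.0, 2.0]
grip_width: 0.0007
```

```bash
python3 -c "
from h import *
b=st();case([.048,0],.217)"
```

```text
29.75 p [ 0.5033 -0.2645  0.2099] R [[0.986, 0.169, -0.007], [0.169, -0.986, -0.001], [-0.008, -0.0, -1.0]] F [-4.4 -1.   2. ] w 0.0007 q [-0.63  0.21  1.57 -0.01  1.37  0.77]
case xy 0.0499 0.0006
shift units [-0.06  0.02 -0.24] turn units [-0.    0.09  0.  ]
```

>>> {"name": "play_rows", "arguments": {"plan": [{"x": 0.18, "y": 0, "z": 0.34, "wx": 0, "wy": 0.05, "wz": 0, "hand": 0}, {"x": 0.16, "y": 0, "z": 0.36, "wx": 0, "wy": 0, "wz": 0, "hand": 0}, {"x": 0.13, "y": 0, "z": 0.37, "wx": 0, "wy": 0, "wz": 0, "hand": 0}, {"x": 0.11, "y": 0, "z": 0.38, "wx": 0, "wy": 0, "wz": 0, "hand": 0}, {"x": 0.08, "y": 0, "z": 0.38, "wx": 0, "wy": 0, "wz": 0, "hand": 0}]}}

```text
clock: 30.17
position: [0.5267, -0.2606, 0.1502]
tool_rot: [0.996, 0.085, -0.0, 0.0]
wrist_force: [-4.2, -1.4, 4.2]
grip_width: 0.0007
```

```bash
python3 -c "
from h import *
b=st();case([.077,0],.124)"
```

```text
30.17 p [ 0.5267 -0.2606  0.1502] R [[0.986, 0.17, -0.001], [0.17, -0.986, -0.001], [-0.001, 0.0, -1.0]] F [-4.2 -1.4  4.2] w 0.0007 q [-0.61  0.3   1.58 -0.    1.26  0.79]
case xy 0.0735 0.0005
shift units [0.12 0.02 0.87] turn units [0.01 0.01 0.01]
```

Last stretch: slow presses, watching the force.

>>> {"name": "play_rows", "arguments": {"plan": [{"x": 0.05, "y": 0, "z": 0.25, "wx": 0, "wy": 0, "wz": 0, "hand": 0}, {"x": 0.03, "y": 0, "z": 0.25, "wx": 0, "wy": 0, "wz": 0, "hand": 0}, {"x": 0.02, "y": 0, "z": 0.2, "wx": 0, "wy": 0, "wz": 0, "hand": 0}, {"x": 0, "y": 0, "z": 0.1, "wx": 0, "wy": 0, "wz": 0, "hand": 0}]}}

```text
clock: 30.5
position: [0.5311, -0.2601, 0.1246]
tool_rot: [0.996, 0.085, 0.001, 0.0]
wrist_force: [-4.2, 0.3, 3.2]
grip_width: 0.0006
```

```bash
python3 -c "
from h import *
b=st();case([.077,0],.124)"
```

```text
30.5 p [ 0.5311 -0.2601  0.1246] R [[0.986, 0.169, 0.002], [0.169, -0.986, -0.0], [0.002, 0.0, -1.0]] F [-4.2  0.3  3.2] w 0.0006 q [-0.6   0.34  1.6   0.    1.21  0.8 ]
case xy 0.0779 0.0002
shift units [-0.03  0.01  0.02] turn units [ 0.01 -0.02  0.  ]
```

>>> {"name": "play_rows", "arguments": {"plan": [{"x": 0, "y": 0, "z": 0.1, "wx": 0, "wy": 0, "wz": 0, "hand": 0}, {"x": 0, "y": 0, "z": 0.05, "wx": 0, "wy": 0, "wz": 0, "hand": 0}, {"x": 0, "y": 0, "z": 0, "wx": 0, "wy": 0, "wz": 0, "hand": 0}]}}

```text
clock: 30.75
position: [0.5312, -0.2602, 0.124]
tool_rot: [0.996, 0.085, 0.001, -0.0]
wrist_force: [-3.2, 0.1, 4.6]
grip_width: 0.0001
```

```bash
python3 -c "
from h import *
b=st()"
```

```text
30.75 p [ 0.5312 -0.2602  0.124 ] R [[0.986, 0.169, 0.001], [0.169, -0.986, 0.0], [0.001, 0.0, -1.0]] F [-3.2  0.1  4.6] w 0.0001 q [-0.6   0.34  1.59  0.    1.21  0.8 ]
```

>>> {"name": "play_rows", "arguments": {"plan": [{"x": 0, "y": 0, "z": 0.15, "wx": 0, "wy": 0, "wz": 0, "hand": 0}, {"x": 0, "y": 0, "z": 0.15, "wx": 0, "wy": 0, "wz": 0, "hand": 0}]}}

```text
clock: 30.92
position: [0.5319, -0.2604, 0.1213]
tool_rot: [0.996, 0.085, 0.001, 0.0]
wrist_force: [-12.9, 5.4, 28.3]
grip_width: 0.0004
```

```bash
python3 -c "
from h import *
b=st()"
```

```text
30.92 p [ 0.5319 -0.2604  0.1213] R [[0.986, 0.169, 0.003], [0.169, -0.986, -0.0], [0.003, 0.001, -1.0]] F [-12.9   5.4  28.3] w 0.0004 q [-0.6   0.34  1.6   0.    1.2   0.8 ]
```

A firm stop at 28 N. I'll back off and check that it holds.

>>> {"name": "play_rows", "arguments": {"plan": [{"x": 0, "y": 0, "z": -0.3, "wx": 0, "wy": 0, "wz": 0, "hand": 0}, {"x": 0, "y": 0, "z": -1, "wx": 0, "wy": 0, "wz": 0, "hand": 0}, {"x": 0, "y": 0, "z": -1, "wx": 0, "wy": 0, "wz": 0, "hand": 0}, {"x": -0.5, "y": 0.6, "z": -1, "wx": 0, "wy": 0, "wz": 0, "hand": 0}, {"x": -0.8, "y": 0.9, "z": -1, "wx": 0, "wy": 0, "wz": 0, "hand": 0}, {"x": -0.8, "y": 0.9, "z": -1, "wx": 0, "wy": 0, "wz": 0, "hand": 0}, {"x": -0.8, "y": 0.9, "z": -0.5, "wx": 0, "wy": 0, "wz": 0, "hand": 0}, {"x": -0.5, "y": 0.9, "z": 0, "wx": 0, "wy": 0, "wz": 0, "hand": 0}]}}

```text
clock: 31.58
position: [0.4619, -0.3937, 0.2958]
tool_rot: [0.996, 0.091, 0.012, -0.001]
wrist_force: [0.8, -1.5, 0.1]
grip_width: 0.0006
```

>>> {"name": "play_rows", "arguments": {"plan": [{"x": -0.5, "y": 0.9, "z": 0, "wx": 0, "wy": 0, "wz": 0, "hand": 0}, {"x": -0.5, "y": 0.9, "z": 0, "wx": 0, "wy": 0, "wz": 0, "hand": 0}, {"x": 0, "y": 0.6, "z": 0, "wx": 0, "wy": 0, "wz": 0, "hand": 0}, {"x": 0, "y": 0, "z": 0, "wx": 0, "wy": 0, "wz": 0, "hand": 0}, {"x": 0, "y": 0, "z": 0, "wx": 0, "wy": 0, "wz": 0, "hand": 0}, {"x": 0, "y": 0, "z": 0, "wx": 0, "wy": 0, "wz": 0, "hand": 0}, {"x": 0, "y": 0, "z": 0, "wx": 0, "wy": 0, "wz": 0, "hand": 0}, {"x": 0, "y": 0, "z": 0, "wx": 0, "wy": 0, "wz": 0, "hand": 0}]}}

```text
clock: 32.25
position: [0.4482, -0.4769, 0.2948]
tool_rot: [0.996, 0.089, 0.021, 0.001]
wrist_force: [0.9, 0.7, 0.2]
grip_width: 0.0005
```

Run:
```python
from h import *
st(); s=snap('scene','s11'); d=snap('side','d11')
a=s['image'][130:290,100:340]; b=d['image'][120:340,200:400]
cv2.imwrite('pics/fin.png',np.hstack([cv2.resize(a,(480,320),interpolation=cv2.INTER_CUBIC),cv2.resize(b,(291,320),interpolation=cv2.INTER_CUBIC)])[:,:,::-1])
g=lambda f:cv2.cvtColor(load(f)['image'],cv2.COLOR_RGB2GRAY).astype(int)
for f0,f1 in(('s0','s11'),('d0','d11')):
    print('bbox of changed px',cv2.boundingRect((abs(g(f0)-g(f1))>40).astype(np.uint8)))
```

```text
32.25 p [ 0.4482 -0.4769  0.2948] R [[0.983, 0.178, 0.041], [0.178, -0.984, 0.002], [0.041, 0.006, -0.999]] F [0.9 0.7 0.2] w 0.0005 q [-0.97  0.32  1.26  0.03  1.54  0.43]
bbox of changed px (0, 0, 318, 301)
bbox of changed px (259, 0, 295, 346)
```

View pics/fin.png

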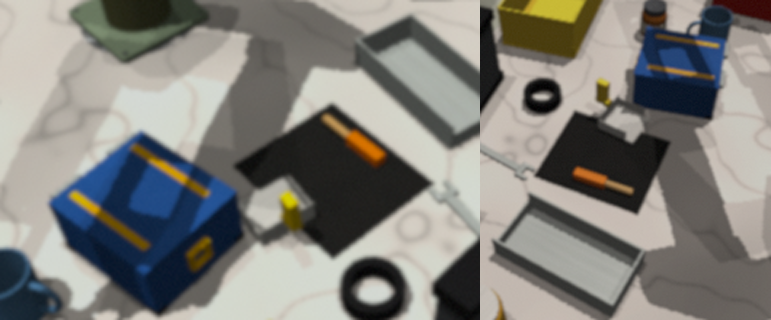

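The lid stays shut and the tray is empty, but the scoop has been knocked to the mat's edge, toward the case (handle at scene ≈(245,229)). I've used all my picture views, so I'll locate it by segmentation.

Run:
```python
from h import *
def yel(s,box,lo=(20,110,60),hi=(34,255,255)):
    u0,v0,u1,v1=box; h=cv2.cvtColor(s['image'][v0:v1,u0:u1],cv2.COLOR_RGB2HSV); m=cv2.inRange(h,lo,hi)
    n,l,S,c=cv2.connectedComponentsWithStats(m); i=1+np.argmax(S[1:,4]); ys,xs=np.nonzero(l==i)
    print('blob',c[i]+[u0,v0],S[i]); return xs+u0,ys+v0
s,d=load('s11'),load('d11')
P=[]
for q,box in ((s,(225,215,262,260)),(d,(270,165,300,200))):
    xs,ys=yel(q,box); P.append((q,xs.mean(),ys.mean()))
    top=ys<np.percentile(ys,40); print('top',xs[top].mean(),ys[top].mean())
A=[];b=[]
for q,u,v in P:
    r=q['T'][:3,:3]@np.linalg.inv(q['K'])@[u,v,1]; r/=np.linalg.norm(r); M=np.eye(3)-np.outer(r,r); A.append(M);b.append(M@q['T'][:3,3])
x=np.linalg.lstsq(np.vstack(A),np.hstack(b),rcond=None)[0]; print('handle centre',x.round(4))
# same blobs before the knock as a check
for f,box in (('s0',(250,200,275,235)),('d0',(265,185,295,215))): yel(load(f),box)
# pan corners guess
for u,v in ((247,213),(262,243),(287,178),(315,208)): print('S',px2w(s,100+u/2,130+v/2,.005).round(3))
for u,v in ((626,143),(647,118),(600,128),(622,97)): print('D',px2w(d,200+(u-480)/1.4545,120+v/1.4545,.005).round(3))
```

```text
blob [245.09459459 235.43243243] [ 15  11  11  19 148]
top 243.89473684210526 229.91228070175438
blob [284.41666667 182.875     ] [ 11   9   9  19 120]
top 284.0 177.45454545454547
handle centre [ 0.5913 -0.1277  0.0695]
blob [262.31914894 217.01595745] [  7   7  12  21 188]
blob [279.36170213 200.5106383 ] [ 10   7  11  18 141]
S [ 0.51  -0.147  0.005]
S [ 0.568 -0.166  0.005]
S [ 0.5   -0.06   0.005]
S [ 0.573 -0.068  0.005]
D [ 0.505 -0.057  0.005]
D [ 0.487 -0.146  0.005]
D [ 0.576 -0.076  0.005]
D [ 0.564 -0.188  0.005]
```

```bash
python3 -c "
from h import *
rows([.53,-.12,.2],yaw=-.22)"
```

```text
shift units [  4.67 -11.24   3.29] turn units [-0.02 -0.47  4.57]
```

>>> {"name": "play_rows", "arguments": {"plan": [{"x": 0, "y": -0.9, "z": 0, "wx": 0, "wy": 0.4, "wz": 0, "hand": 45}, {"x": 0.1, "y": -0.9, "z": 0, "wx": 0, "wy": 0, "wz": 0, "hand": 45}, {"x": 0.2, "y": -0.9, "z": 0, "wx": 0, "wy": 0, "wz": 0.6, "hand": 45}, {"x": 0.2, "y": -0.9, "z": 0, "wx": 0, "wy": 0, "wz": 0.7, "hand": 45}, {"x": 0.3, "y": -0.9, "z": 0, "wx": 0, "wy": 0, "wz": 0.7, "hand": 45}, {"x": 0.3, "y": -0.9, "z": 0, "wx": 0, "wy": 0, "wz": 0.7, "hand": 45}, {"x": 0.4, "y": -0.9, "z": 0.3, "wx": 0, "wy": 0, "wz": 0.7, "hand": 45}, {"x": 0.4, "y": -0.9, "z": 0.4, "wx": 0, "wy": 0, "wz": 0.7, "hand": 45}]}}

```text
clock: 33.02
position: [0.4928, -0.2542, 0.2799]
tool_rot: [0.994, -0.099, 0.04, -0.006]
wrist_force: [1.1, -0.1, 0.2]
grip_width: 0.0441
```

```bash
python3 -c "
from h import *
st();rows([.53,-.12,.2],yaw=-.22)"
```

```text
33.02 p [ 0.4928 -0.2542  0.2799] R [[0.977, -0.196, 0.081], [-0.197, -0.98, 0.004], [0.079, -0.02, -0.997]] F [ 1.1 -0.1  0.2] w 0.0441 q [-0.66  0.08  1.58  0.05  1.43  1.1 ]
shift units [ 0.12 -4.58  2.77] turn units [-0.23 -0.91  0.25]
```

>>> {"name": "play_rows", "arguments": {"plan": [{"x": 0.1, "y": -0.7, "z": 0.2, "wx": -0.2, "wy": -0.5, "wz": 0.2, "hand": 45}, {"x": 0, "y": -0.8, "z": 0.3, "wx": 0, "wy": -0.4, "wz": 0, "hand": 45}, {"x": 0, "y": -0.8, "z": 0.4, "wx": 0, "wy": 0, "wz": 0, "hand": 45}, {"x": 0, "y": -0.8, "z": 0.5, "wx": 0, "wy": 0, "wz": 0, "hand": 45}, {"x": 0, "y": -0.8, "z": 0.5, "wx": 0, "wy": 0, "wz": 0, "hand": 45}, {"x": 0, "y": -0.5, "z": 0.5, "wx": 0, "wy": 0, "wz": 0, "hand": 45}, {"x": 0, "y": 0, "z": 0.1, "wx": 0, "wy": 0, "wz": 0, "hand": 45}, {"x": 0, "y": 0, "z": 0, "wx": 0, "wy": 0, "wz": 0, "hand": 45}]}}

```text
clock: 33.68
position: [0.5275, -0.1079, 0.2053]
tool_rot: [0.995, -0.101, 0.002, -0.001]
wrist_force: [-0.6, 0.4, 0.8]
grip_width: 0.0449
```

```bash
cat > sc.py <<'E'
from h import *
import sys
st(); s=snap('wrist',sys.argv[1]); i=s['image']; h=cv2.cvtColor(i,cv2.COLOR_RGB2HSV)
m=cv2.inRange(h,(24,150,120),(34,255,255)); n,l,S,c=cv2.connectedComponentsWithStats(m)
for k in range(1,n):
    if S[k,4]>80:
        ct=cv2.findContours((l==k).astype(np.uint8),0,2)[0][0]; ap=cv2.approxPolyDP(ct,4,True)[:,0]
        print('yellow',c[k].round(),S[k],'V',h[:,:,2][l==k].mean().round())
        if S[k,4]<4000:
            for p in ap: print('  ',p,px2w(s,*p,.103).round(4))
            v=h[:,:,2][l==k]; t=(l==k)&(h[:,:,2]>220); ys,xs=np.nonzero(t)
            if len(xs)>50:
                r=cv2.minAreaRect(np.c_[xs,ys].astype(np.float32)); print('  bright',r,[px2w(s,*q,.103).round(4).tolist() for q in cv2.boxPoints(r)])
E
python3 sc.py w12
```

```text
33.68 p [ 0.5275 -0.1079  0.2053] R [[0.979, -0.201, 0.005], [-0.201, -0.98, 0.002], [0.004, -0.003, -1.0]] F [-0.6  0.4  0.8] w 0.0449 q [-0.36  0.14  1.66  0.    1.34  1.41]
yellow [289. 120.] [276  99  26  43 967] V 231.0
   [299 100] [ 0.6017 -0.1378  0.103 ]
   [278 101] [ 0.604  -0.1233  0.103 ]
   [277 141] [ 0.577 -0.117  0.103]
   [294 141] [ 0.5746 -0.1289  0.103 ]
   [301 134] [ 0.5784 -0.1348  0.103 ]
  bright ((289.86822509765625, 120.20526123046875), (41.88650894165039, 21.702648162841797), 87.70938873291016) [[0.6048, -0.1236, 0.103], [0.6023, -0.1385, 0.103], [0.5737, -0.1343, 0.103], [0.5762, -0.1189, 0.103]]
yellow [431. 252.] [424 219  19  53 544] V 234.0
   [426 219] [ 0.4975 -0.2153  0.103 ]
   [424 260] [ 0.4648 -0.2101  0.103 ]
   [428 271] [ 0.455  -0.2122  0.103 ]
   [442 271] [ 0.4528 -0.2229  0.103 ]
  bright ((428.08489990234375, 246.04718017578125), (53.15853500366211, 14.697580337524414), 74.05460357666016) [[0.4966, -0.2059, 0.103], [0.4976, -0.2167, 0.103], [0.4539, -0.2233, 0.103], [0.4527, -0.2122, 0.103]]
```

```bash
python3 -c "
from h import *
rows([.5893,-.1285,.15],yaw=-.2)"
```

```text
shift units [2.15 0.26 1.86] turn units [-0.04 -0.05 -0.04]
```

>>> {"name": "play_rows", "arguments": {"plan": [{"x": 0.7, "y": 0.1, "z": 0.1, "wx": 0, "wy": 0, "wz": 0, "hand": 45}, {"x": 0.7, "y": 0.1, "z": 0.3, "wx": 0, "wy": 0, "wz": 0, "hand": 45}, {"x": 0.6, "y": 0, "z": 0.4, "wx": 0, "wy": 0, "wz": 0, "hand": 45}, {"x": 0.1, "y": 0, "z": 0.4, "wx": 0, "wy": 0, "wz": 0, "hand": 45}, {"x": 0, "y": 0, "z": 0, "wx": 0, "wy": 0, "wz": 0, "hand": 45}]}}

```text
clock: 34.15
position: [0.5921, -0.1337, 0.1755]
tool_rot: [0.995, -0.104, 0.007, 0.001]
wrist_force: [-1.0, -0.9, -0.8]
grip_width: 0.045
```

```bash
python3 -c "
from h import *
st();rows([.5893,-.1285,.08],yaw=-.2)"
```

```text
34.15 p [ 0.5921 -0.1337  0.1755] R [[0.978, -0.206, 0.014], [-0.206, -0.978, -0.004], [0.015, 0.001, -1.0]] F [-1.  -0.9 -0.8] w 0.045 q [-0.37  0.31  1.52  0.    1.3   1.41]
shift units [-0.17 -0.15  3.18] turn units [ 0.01 -0.17 -0.09]
```

>>> {"name": "play_rows", "arguments": {"plan": [{"x": -0.1, "y": -0.15, "z": 0.4, "wx": 0, "wy": -0.15, "wz": -0.1, "hand": 45}, {"x": 0, "y": 0, "z": 0.5, "wx": 0, "wy": 0, "wz": 0, "hand": 45}, {"x": 0, "y": 0, "z": 0.6, "wx": 0, "wy": 0, "wz": 0, "hand": 45}, {"x": 0, "y": 0, "z": 0.6, "wx": 0, "wy": 0, "wz": 0, "hand": 45}, {"x": 0, "y": 0, "z": 0.5, "wx": 0, "wy": 0, "wz": 0, "hand": 45}, {"x": 0, "y": 0, "z": 0.3, "wx": 0, "wy": 0, "wz": 0, "hand": 45}, {"x": 0, "y": 0, "z": 0, "wx": 0, "wy": 0, "wz": 0, "hand": 45}]}}

```text
clock: 34.73
position: [0.5866, -0.1306, 0.0878]
tool_rot: [0.995, -0.1, 0.001, 0.001]
wrist_force: [-0.0, -0.4, 0.7]
grip_width: 0.0449
```

```bash
python3 -c "
from h import *
st();rows([.5893,-.1285,.08],yaw=-.2)"
```

```text
34.73 p [ 0.5866 -0.1306  0.0878] R [[0.98, -0.2, 0.001], [-0.2, -0.98, -0.002], [0.001, 0.002, -1.0]] F [-0.  -0.4  0.7] w 0.0449 q [-0.36  0.4   1.59 -0.    1.15  1.41]
shift units [ 0.07 -0.09  0.26] turn units [ 0.02 -0.01 -0.01]
```

>>> {"name": "play_rows", "arguments": {"newtons": 60, "plan": [{"x": 0.05, "y": -0.08, "z": 0.2, "wx": 0, "wy": 0, "wz": 0, "hand": 45}, {"x": 0, "y": 0, "z": 0, "wx": 0, "wy": 0, "wz": 0, "hand": 45}, {"x": 0, "y": 0, "z": 0, "wx": 0, "wy": 0, "wz": 0, "hand": 0}, {"x": 0, "y": 0, "z": 0, "wx": 0, "wy": 0, "wz": 0, "hand": 0}, {"x": 0, "y": 0, "z": 0, "wx": 0, "wy": 0, "wz": 0, "hand": 0}, {"x": 0, "y": 0, "z": 0, "wx": 0, "wy": 0, "wz": 0, "hand": 0}, {"x": 0, "y": 0, "z": -0.4, "wx": 0, "wy": 0, "wz": 0, "hand": 0}, {"x": 0, "y": 0, "z": -0.4, "wx": 0, "wy": 0, "wz": 0, "hand": 0}]}}

```text
clock: 35.4
position: [0.5879, -0.1279, 0.1077]
tool_rot: [0.995, -0.1, 0.0, 0.001]
wrist_force: [-0.1, -0.3, -1.7]
grip_width: 0.0175
```

```bash
python3 -c "
from h import *
st();rows([.59,-.055,.1],yaw=-.2)"
```

```text
35.4 p [ 0.5879 -0.1279  0.1077] R [[0.98, -0.199, 0.0], [-0.199, -0.98, -0.002], [0.0, 0.002, -1.0]] F [-0.1 -0.3 -1.7] w 0.0175 q [-0.36  0.38  1.58 -0.    1.18  1.42]
shift units [-0.42 -2.4   0.25] turn units [ 0.02 -0.   -0.01]
```

>>> {"name": "play_rows", "arguments": {"plan": [{"x": -0.1, "y": -0.5, "z": -0.05, "wx": 0, "wy": 0, "wz": 0, "hand": 0}, {"x": -0.1, "y": -0.6, "z": 0, "wx": 0, "wy": 0, "wz": 0, "hand": 0}, {"x": -0.1, "y": -0.6, "z": 0, "wx": 0, "wy": 0, "wz": 0, "hand": 0}, {"x": -0.1, "y": -0.6, "z": 0, "wx": 0, "wy": 0, "wz": 0, "hand": 0}, {"x": 0, "y": 0, "z": 0.1, "wx": 0, "wy": -0.2, "wz": 0, "hand": 0}, {"x": 0, "y": 0, "z": 0.2, "wx": 0, "wy": 0, "wz": 0, "hand": 0}, {"x": 0, "y": 0, "z": 0.2, "wx": 0, "wy": 0, "wz": 0, "hand": 0}, {"x": 0, "y": 0, "z": 0, "wx": 0, "wy": 0, "wz": 0, "hand": 0}]}}

```text
clock: 36.07
position: [0.5942, -0.0528, 0.1025]
tool_rot: [0.995, -0.101, -0.002, 0.001]
wrist_force: [0.2, 0.5, -2.5]
grip_width: 0.0175
```

```bash
python3 -c "
from h import *
b=st();rows([.59,-.055,.084],yaw=-.2)"
```

```text
36.07 p [ 0.5942 -0.0528  0.1025] R [[0.98, -0.2, -0.004], [-0.2, -0.98, -0.001], [-0.004, 0.002, -1.0]] F [ 0.2  0.5 -2.5] w 0.0175 q [-0.23  0.38  1.59 -0.    1.18  1.54]
shift units [-0.12  0.1   0.62] turn units [ 0.02  0.05 -0.02]
```

>>> {"name": "play_rows", "arguments": {"plan": [{"x": 0, "y": 0, "z": 0.2, "wx": 0, "wy": 0, "wz": 0, "hand": 0}, {"x": 0, "y": 0, "z": 0.2, "wx": 0, "wy": 0, "wz": 0, "hand": 0}, {"x": 0, "y": 0, "z": 0.12, "wx": 0, "wy": 0, "wz": 0, "hand": 0}, {"x": 0, "y": 0, "z": 0, "wx": 0, "wy": 0, "wz": 0, "hand": 0}]}}

```text
clock: 36.4
position: [0.5953, -0.0549, 0.0879]
tool_rot: [0.995, -0.102, -0.001, 0.001]
wrist_force: [-0.2, 0.1, -1.2]
grip_width: 0.0177
```

```bash
python3 -c "
from h import *
b=st();print(b['moment'])"
```

```text
36.4 p [ 0.5953 -0.0549  0.0879] R [[0.979, -0.203, -0.003], [-0.203, -0.979, -0.001], [-0.002, 0.001, -1.0]] F [-0.2  0.1 -1.2] w 0.0177 q [-0.24  0.4   1.6  -0.    1.15  1.54]
[ 0.17940125  0.04558581 -0.0025773 ]
```

>>> {"name": "play_rows", "arguments": {"plan": [{"x": 0, "y": 0, "z": 0.1, "wx": 0, "wy": 0, "wz": 0, "hand": 0}, {"x": 0, "y": 0, "z": 0.05, "wx": 0, "wy": 0, "wz": 0, "hand": 0}, {"x": 0, "y": 0, "z": 0, "wx": 0, "wy": 0, "wz": 0, "hand": 45}, {"x": 0, "y": 0, "z": 0, "wx": 0, "wy": 0, "wz": 0, "hand": 45}, {"x": 0, "y": 0, "z": 0, "wx": 0, "wy": 0, "wz": 0, "hand": 45}, {"x": 0, "y": 0, "z": -0.4, "wx": 0, "wy": 0, "wz": 0, "hand": 45}, {"x": 0, "y": 0, "z": -1, "wx": 0, "wy": 0, "wz": 0, "hand": 45}, {"x": 0, "y": 0, "z": -1, "wx": 0, "wy": 0, "wz": 0, "hand": 45}]}}

```text
clock: 37.07
position: [0.5907, -0.0562, 0.1538]
tool_rot: [0.994, -0.104, -0.009, -0.001]
wrist_force: [0.4, 0.4, -0.6]
grip_width: 0.0449
```

>>> {"name": "play_rows", "arguments": {"plan": [{"x": 0, "y": 0, "z": -1, "wx": 0, "wy": 0, "wz": 0, "hand": 45}, {"x": -0.5, "y": 0, "z": -0.3, "wx": 0, "wy": 0, "wz": 0, "hand": 45}, {"x": -0.8, "y": 0, "z": 0, "wx": 0, "wy": 0, "wz": 0, "hand": 45}, {"x": -0.8, "y": 0, "z": 0, "wx": 0, "wy": 0, "wz": 0, "hand": 45}, {"x": -0.5, "y": 0, "z": 0, "wx": 0, "wy": 0, "wz": 0, "hand": 45}, {"x": 0, "y": 0, "z": 0, "wx": 0, "wy": 0, "wz": 0, "hand": 45}, {"x": 0, "y": 0, "z": 0, "wx": 0, "wy": 0, "wz": 0, "hand": 45}]}}

```text
clock: 37.65
position: [0.5192, -0.0421, 0.2092]
tool_rot: [0.994, -0.105, 0.002, 0.001]
wrist_force: [0.2, 0.2, 1.3]
grip_width: 0.045
```

```bash
python3 sc.py w13
python3 - <<'E'
from h import *
s=load('w13'); h=cv2.cvtColor(s['image'],cv2.COLOR_RGB2HSV)
m=cv2.inRange(h,(4,180,90),(20,255,255)); n,l,S,c=cv2.connectedComponentsWithStats(m)
for k in range(1,n):
    if S[k,4]>150: print('orange',c[k].round(),S[k],px2w(s,*c[k],.018).round(3))
m=cv2.inRange(h,(0,0,140),(180,60,255)); n,l,S,c=cv2.connectedComponentsWithStats(m)
for k in range(1,n):
    if S[k,4]>400: print('grey',S[k],px2w(s,*c[k],.005).round(3))
E
```

```text
37.65 p [ 0.5192 -0.0421  0.2092] R [[0.978, -0.209, 0.004], [-0.209, -0.978, -0.002], [0.004, 0.002, -1.0]] F [0.2 0.2 1.3] w 0.045 q [-0.25  0.1   1.69 -0.    1.34  1.54]
yellow [276. 101.] [ 264   78   25   47 1126] V 226.0
   [267  78] [ 0.6125 -0.0543  0.103 ]
   [266 123] [ 0.5826 -0.0469  0.103 ]
   [285 124] [ 0.5791 -0.0601  0.103 ]
   [288  82] [ 0.6069 -0.0681  0.103 ]
  bright ((276.0, 102.0), (44.0, 20.0), 90.0) [[0.6114, -0.0533, 0.103], [0.6085, -0.067, 0.103], [0.5789, -0.0609, 0.103], [0.5819, -0.0467, 0.103]]
yellow [517. 240.] [ 494  169   47  141 2164] V 237.0
   [507 169] [ 0.5126 -0.2147  0.103 ]
   [494 174] [ 0.5109 -0.205   0.103 ]
   [525 309] [ 0.3936 -0.2215  0.103 ]
   [540 309] [ 0.3911 -0.2334  0.103 ]
  bright ((516.5364990234375, 239.99160766601562), (142.6359100341797, 15.59026050567627), 77.00537872314453) [[0.5124, -0.2043, 0.103], [0.5126, -0.2155, 0.103], [0.3922, -0.2336, 0.103], [0.3916, -0.2213, 0.103]]
orange [167. 190.] [ 147  153   42   72 1587] [0.54  0.066 0.018]
grey [    0     0   560   310 74967] [ 0.604 -0.031  0.005]
grey [ 226  121  101   89 5594] [ 0.537 -0.054  0.005]
grey [ 225  271  111   39 3235] [ 0.398 -0.022  0.005]
grey [ 197  349  167   44 6774] [0.303 0.003 0.005]
grey [ 520  349   40   54 1617] [ 0.233 -0.295  0.005]
grey [  6 383  36  20 642] [0.338 0.306 0.005]
```

```bash
python3 - <<'E'
from h import *
def stripes(s,f,b):
    u0,v0,u1,v1=b; h=cv2.cvtColor(s['image'][v0:v1,u0:u1],cv2.COLOR_RGB2HSV); m=cv2.inRange(h,(14,130,110),(30,255,255)); n,l,S,c=cv2.connectedComponentsWithStats(m)
    print(f,[(np.round(c[k]+[u0,v0],1).tolist(),S[k,:].tolist()) for k in range(1,n) if S[k,4]>15])
a,b=snap('scene','s14'),snap('side','d14')
for n,s in (('s0',load('s0')),('now',a)): stripes(s,n,(125,190,222,285))
for n,s in (('d0',load('d0')),('now',b)): stripes(s,n,(305,138,372,200))
g=lambda s:cv2.cvtColor(s['image'],cv2.COLOR_RGB2GRAY).astype(int)
import itertools
for nm,bx in (('tape+wrench',(265,215,350,295)),('tin+hammer',(300,110,390,170)),('mug+jar',(82,250,165,330))):
    u0,v0,u1,v1=bx; print(nm,(abs(g(load('s0'))-g(a))[v0:v1,u0:u1]>35).sum())
E
python3 -c "
from h import *
st();bot.job_done();print('handed in')"
```

```text
s0 [([184.5, 214.8], [41, 13, 38, 25, 151]), ([154.2, 239.8], [10, 36, 39, 29, 182])]
now [([184.7, 214.9], [41, 13, 38, 25, 149]), ([154.7, 240.1], [11, 36, 38, 29, 177]), ([199.9, 252.8], [70, 60, 10, 8, 18])]
d0 [([343.3, 147.9], [17, 6, 41, 8, 66]), ([338.2, 169.3], [11, 27, 44, 9, 83])]
now [([342.7, 147.8], [17, 6, 41, 8, 66]), ([337.5, 169.2], [11, 27, 44, 9, 81])]
tape+wrench 121
tin+hammer 244
mug+jar 242
37.8 p [ 0.5199 -0.0423  0.2085] R [[0.978, -0.209, 0.003], [-0.209, -0.978, -0.002], [0.003, 0.002, -1.0]] F [-0.6  0.1 -0.1] w 0.0451 q [-0.25  0.1   1.69 -0.    1.34  1.54]
the job is handed in; nothing more can be done
handed in
```

I finished the job and handed it in at 37.8 s. There was no verdict, so what follows is from my own checks.

**What I did**
- Pushed the dowel through the hole (about 6 N). The lid sprang fully open, and I put the dowel back on the mat.
- Scooped all four knobs in one pass and tipped them into the case.
- Lowered the lid slowly along its arc to a firm stop at 28 N.
- The scoop was then knocked aside until it was partly off the mat. I picked it up and set it down again on the mat.

**Last checks**
- **Knobs:** four red blobs inside the compartment after the pour, none left in the tray. The wrist load also fell back to the empty-scoop value.
- **Lid:** both stripes are within 1 px of where they were when it was shut at the start, in both views. It stayed shut after I let go. I never saw the latch itself; I take it to have caught because the lid stayed shut.
- **Dowel and scoop:** the dowel is at about (0.54, 0.066). The scoop's origin is at about (0.534, −0.045), level as far as I can tell. Both are on the mat.
- **Robot:** well clear, touching nothing.

**Failed or uncertain**
- My first descent to the dowel pressed the mat with about 101 N at the wrist, close to the 120 N limit.
- The scoop slipped or pitched a few degrees in the grip in the tray. The contact readings there did not agree well with each other.
- The final before-and-after comparison around the other bench things found 120–240 changed pixels per region. I put that down to the arm's shadow but did not look. Nothing near them was touched knowingly, and the last picture I viewed showed nothing displaced.

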